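# Unlatch a cabinet gate and load its airing rack

### The arm

A 6-joint arm with a two-finger parallel gripper is mounted at the origin on the work surface. World frame = base frame: x ahead of the robot, y to its left, z up, the work surface at z = 0. Lengths are in m, angles in rad, forces in N, time in s.
With the tool pointing down it reaches from about 0.35 to 0.85 m from the base axis. Payload 8.1 kg.
Tool frame: the origin (TCP) lies on the front face of the gripper's body, between the roots of the fingers; the fingertips stand 84 mm ahead of it and the grasp point (between the pads) lies 65 mm ahead of it; x points along the fingers, y is the direction in which the jaws open and shut, and the axes are right-handed (so a half turn about x gives the same grasp; the last joint's range is limited). The gripper opens to 93 mm and grips with 3 to 60 N. Pads are 15 mm wide; open, the fingers measure 128 mm over their backs; the gripper's body (75 mm by 188 mm) begins 65 mm behind the grasp point.
Start: joints at [1.078, 0.13, 1.488, -0, 1.523, -0.085], TCP at [0.238, 0.551, 0.303] pointing down, gripper open.
Joint ranges: [-2.96, 2.96], [-0.89, 2.26], [0.02, 2.5], [-1.34, 4.48], [0, 2.73], [-2.66, 2.66]. Speed limits (rad/s): [2.39, 2.39, 2.79, 3.14, 3.14, 3.14].

### API

Orientations are given as a rotation vector (axis times angle).
In Python, from plant import telemetry, read_camera, camera_params, robot gives the robot as it stands.
- The arm moves only by the tool step_arm, never from a script. Its argument "commands" is a list of rows, each an object with "xyz": the shift along the tool's x, y, z in mm, a list of three; "turn": the turn, a rotation vector about the tool's x, y, z in rad, a list of three; "grip": the finger opening in mm, from 0 to 93. In form: [{"xyz": [dx, dy, dz], "turn": [ax, ay, az], "grip": grip}, ...]. A call has 1 to 12 rows; each row is the pose to reach, as a shift and turn from the pose commanded when the call began, along the tool's axes at that moment; what a row does not reach only later rows make up. A row lasts 1/8 s, in which the tool goes at most 62.5 mm and 10.7 degrees, less where a joint would pass 70% of its speed; a pose out of reach is approached as far as the arm can. A call with a gripper value outside its range is refused whole. The fingers move at their own pace and stop on an object; "force" is the grip in N (left out, the last holds). Time passes only in rows, so rows that repeat a pose let the fingers close. It gives the time, the measured TCP pose, the force and the opening at its end, in the units of the state.
- telemetry.read_state(): the state, without advancing time (a new reading comes with each control period).
- read_camera(name): name is "side" or "top" or "wrist"; returns the picture (384x512x3 uint8, red, green, blue); there is no depth.
- camera_params(name): a dict with "mtx" (3x3 intrinsics, pixels), "rvec" (rotation vector, rad) and "tvec" (3), from world to camera coordinates, as OpenCV has them. Camera axes: x right, y down, z forward; pixel columns grow to the right and rows downward; lengths in m; the calibration is good to about 2 mm. A picture is of the moment at which its call begins: read the wrist's pose just before it. camera_params takes no time and is no camera call; for the wrist camera it gives the pose at the moment of the call.
- robot.close_job(): hands the job in, once; it reports no verdict.
The state is a dict: "t": time; "q": joint angles; "dq": joint speeds; "joint_torque": joint torques, N m; "tool_pos": TCP position; "orientation": TCP orientation; "force": force on the tool from outside, world axes, zero at the start; "wrist_torque": the same for the moment, N m; "opening": finger opening in m.
Only numpy, scipy, OpenCV 4.12 (cv2) and the standard library are available. Lean on these libraries where they do the work, as an engineer would, in place of code of your own. Each camera call takes 0.05 s, during which the arm holds its last target. There are 200 camera calls.

### The job

Press the thumb lever to lift the latch bar out of its catch and swing the cabinet's gate wide open (about 80 degrees or more). Then load the airing rack on the gate's inner side: stand the round jar in the wide pocket, the flat canister in the middle pocket and the tall steel flask in the pocket next to the hinge, each upright on the pocket's floor. Leave the gate wide open so that they can air, and leave all the other things on the bench standing where they are.

Things in the scene. Friction and masses are not known exactly. Their poses are not given: they have to be found in the camera images.
- cabinet: white bench cabinet, fixed, 200 deep (x) x 330 wide (y) x 210 high, origin under its centre, open front to its -x. The roof starts 25 behind the gate plane (no loading from above while shut). On its right (-y) front post is the catch: an upright lip, top 126 above the bench before the latch bar's tip, ramp outside. The bench that the gate sweeps is empty
- gate (a joint): swing of the gate in rad about the upright hinge at the cabinet's left (+y) front edge: 0 shut; grows as the free end swings out to the cabinet's -x (clockwise from above); stop at 1.8. It stays where left (friction 0.12 N m). Latched, it moves only about 0.02
- latch (a joint): tilt of the latch bar in rad: 0 down in the catch (gravity keeps it there), grows to 0.5 as the thumb lever is pressed down and the bar's tip rises. Above about 0.25 the tip is clear of the catch; let go, it falls back to 0
- gate_hinge (a point): on the gate's hinge axis, 80 above the bench, with the gate's axes: the panel (10 thick, 274 wide, 20 to 140 above the bench) runs from here along its -y, its outer face looks to its -x, its inner face, with the rack, to its +x; z up. The gate's yaw is the cabinet's yaw minus joint gate
- lever (a point): pinch point on the thumb lever, an upright steel plate 10 thick (gate x) x 62 long (gate y), top edge 17 above this point. Bar down, from the hinge axis in gate axes: x -50, y -105, 151 above the bench; 39 free behind it. It turns with the bar about a pivot along gate x at y -185, 115 above the bench: 30 down and 8 towards the hinge gives latch 0.35 (2 N). It also serves to draw the gate
- pocket_wide (a point): floor centre of the wide pocket: gate axes, x 41, y -224 from the hinge axis, 25 above the bench; inside 76 along the gate (y) x 72 deep (x), walls 4 thick, rim 50 above the pocket floor. Pockets move with the gate. The gate panel, top 115 above the pocket floor, stands 36 from this point on its -x side
- pocket_middle (a point): the same for the middle pocket, 138 from the hinge axis; inside 52 along the gate x 72 deep
- pocket_hinge (a point): the same for the pocket next to the hinge, 62 from the hinge axis; inside 56 along the gate x 72 deep
- canister_mid (a point): centre of the flat metal canister (0.22 kg), 64 (its x) x 40 (its y) x 130 high; starts upright in the stall, where only its ends (64 apart) can be gripped. It fits the middle pocket only with its x along the gate's x, where only its broad faces (40 apart) can be gripped: so set it down on the bench between and grip it afresh
- stall: grey stand, fixed, origin under its centre: two upright cheeks 50 long (x) x 8 x 140 high, 52 apart (y), on a floor 6 thick; the ends (+-x) are open. The canister starts in it with its x along the stall's x
- jar_mid (a point): centre of the round white plastic jar with lid (0.25 kg), diameter 60, 110 high, standing
- flask_mid (a point): centre of the tall plain steel flask (0.22 kg), a cylinder of diameter 44, 150 high, standing
- beaker_mid (a point): bystander: middle of the glass beaker, diameter 66, 90 high
- reagent_mid (a point): bystander: middle of the amber reagent bottle, diameter 60, 140 high
- carton_mid (a point): bystander: middle of the cardboard box 60 x 60 x 75 high
- cylinder_mid (a point): bystander: measuring cylinder, foot diameter 64, tube diameter 28, 204 high; the point is 100 up
- washbottle_mid (a point): bystander: middle of the white wash bottle, diameter 60, 150 high
- mug_mid (a point): bystander: middle of the white mug, diameter 76 plus handle, 85 high
Mind the look-alikes: they are no part of the job. Leave any green or yellow look-alike of the part that bears jar_mid alone.

How it is judged:
On the way:
1. the gate is swung wide open (more than 1.3 rad) (value of joint gate above 1.3 rad), for 0.1 s.
At the end, for the whole second after the job is handed in: gate still wide open (over 1.2 rad); jar in the wide pocket, canister in the middle one and flask in the hinge one, each within 20 mm of the pocket's centre, standing on its floor (-8 to +10 mm) within 0.15 rad of upright, released and at rest (value of joint gate above 1.2 rad and horizontal distance between canister_mid and pocket_middle below 0.02 m and z of canister_mid in the frame of pocket_middle between 0.057 and 0.075 m and angle between each of canister_mid, jar_mid, flask_mid's own z axis and vertical below 0.15 rad and horizontal distance between jar_mid and pocket_wide below 0.02 m and z of jar_mid in the frame of pocket_wide between 0.047 and 0.065 m and horizontal distance between flask_mid and pocket_hinge below 0.02 m and z of flask_mid in the frame of pocket_hinge between 0.067 and 0.085 m and linear speed of each of canister, jar, flask below 0.02 m/s); the robot touches nothing.
It fails at once if a bystander is moved more than 40 mm (distance of any of beaker_mid, reagent_mid, carton_mid, cylinder_mid, washbottle_mid, mug_mid from where it was at the start of the episode above 0.04 m).
It fails at once if a bystander is tipped over (angle between any of beaker_mid, reagent_mid, carton_mid, cylinder_mid, washbottle_mid, mug_mid's own z axis and vertical above 0.5 rad).
It also fails if it takes over 72 s, if anything falls off the work surface, if the arm or the gripper's body presses on something with over 40 N, if the wrist force passes 120 N, or if a joint passes its speed limit or range.

## Working session

There is one attempt and no reset: what is moved stays moved. The work goes in short steps, Python scripts to look and compute and a tool call to move; the robot and the scene stay as the last step left them, time stands still between calls to the robot, and variables do not carry over. Pictures are saved under pics/ and viewed, about 8 in all and at most 12, crops included, and the job is handed in when it is done.

Besides the shell and the picture viewer there is one more tool, called after "Request:" as name([rows], argument=value, ...), one row to a line, values as JSON. step_arm: Moves the arm, as the interface text tells. Its arguments: {"type":"object","properties":{"commands":{"type":"array"},"force":{"type":"number"}},"required":["commands"]}

```bash
mkdir -p pics; ls; cat > h.py <<'E'
import numpy as np,cv2
from plant import telemetry, read_camera, camera_params, robot
from scipy.spatial.transform import Rotation as R
def P(n):
    p=camera_params(n); return np.array(p["mtx"]),np.array(p["rvec"]).reshape(3),np.array(p["tvec"]).reshape(3)
def ray(n,u,v,p=None):
    K,r,t=p or P(n); M=R.from_rotvec(r).as_matrix()
    return -M.T@t, M.T@np.linalg.solve(K,[u,v,1.])
def onz(n,u,v,z,p=None):
    c,d=ray(n,u,v,p); return c+d*(z-c[2])/d[2]
def proj(n,X,p=None):
    K,r,t=p or P(n); return cv2.projectPoints(np.array(X,float).reshape(-1,3),r,t,K,None)[0].reshape(-1,2)
def shot(n,f):
    im=read_camera(n)[:,:,::-1].copy(); cv2.imwrite('pics/'+f+'.png',im); return im
E
python3 - <<'E'
from h import *
s=telemetry.read_state(); print(s)
for n in ('top','side','wrist'):
    shot(n,n+'0'); K,r,t=P(n); print(n,K.tolist(),ray(n,256,192))
a=cv2.imread('pics/top0.png');cv2.imwrite('pics/top0b.png',cv2.resize(a,(800,600)))
a=cv2.imread('pics/side0.png');cv2.imwrite('pics/side0b.png',cv2.resize(a,(800,600)))
E
```

```text
pics
{'t': 0.0, 'q': array([ 1.07759173e+00,  1.31166194e-01,  1.48929906e+00,  1.31192869e-05,
        1.52299063e+00, -8.53717516e-02]), 'dq': array([ 0.00037244,  0.0002865 ,  0.00016745, -0.00098388,  0.00121549,
        0.00086887]), 'joint_torque': array([ 7.50034469e-04, -5.59851551e+01, -4.91747010e+01,  7.68375350e-02,
        3.63915483e-02, -1.35234654e-04]), 'tool_pos': array([0.23773224, 0.55043331, 0.30167344]), 'orientation': array([ 0.31852579,  1.54756453, -0.32134123]), 'force': array([ 0.66078899,  0.50591627, -1.11568695]), 'wrist_torque': array([0.02555963, 0.0055986 , 0.00906513]), 'opening': 0.09303077587543815}
top [[346.6853347195094, 0.0, 255.13498297977233], [0.0, 346.6853347195094, 193.4803877743227], [0.0, 0.0, 1.0]] (array([0.42468174, 0.01198374, 1.26299643]), array([ 0.14441337,  0.01177761, -0.98945971]))
side [[418.164024129558, 0.0, 252.85437459016006], [0.0, 418.164024129558, 190.89206194180582], [0.0, 0.0, 1.0]] (array([-0.00556652, -0.8473908 ,  1.08242558]), array([ 0.40713262,  0.61293995, -0.67720843]))
wrist [[342.647904198199, 0.0, 254.8497886858101], [0.0, 342.647904198199, 183.9710422171206], [0.0, 0.0, 1.0]] (array([0.17421153, 0.57880945, 0.38279033]), array([ 0.25344123, -0.1092433 , -0.96145399]))
```

View pics/top0b.png

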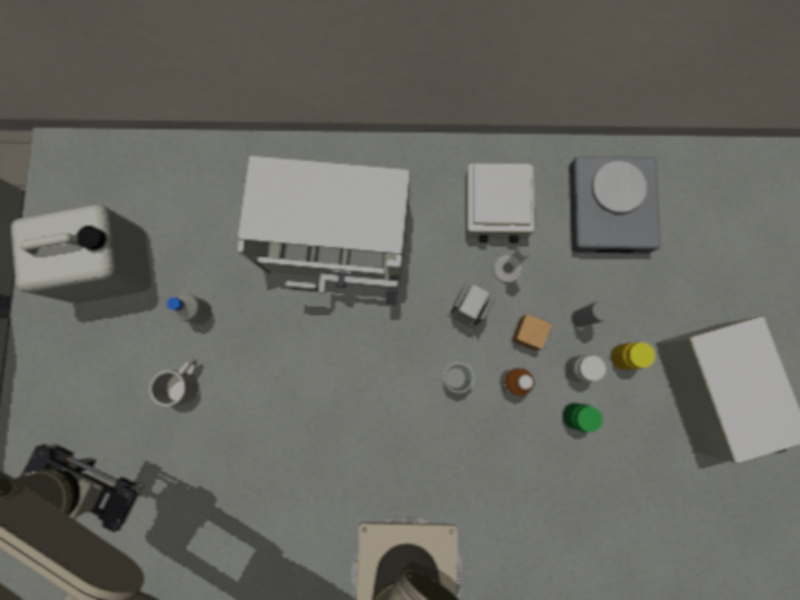

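View pics/side0b.png

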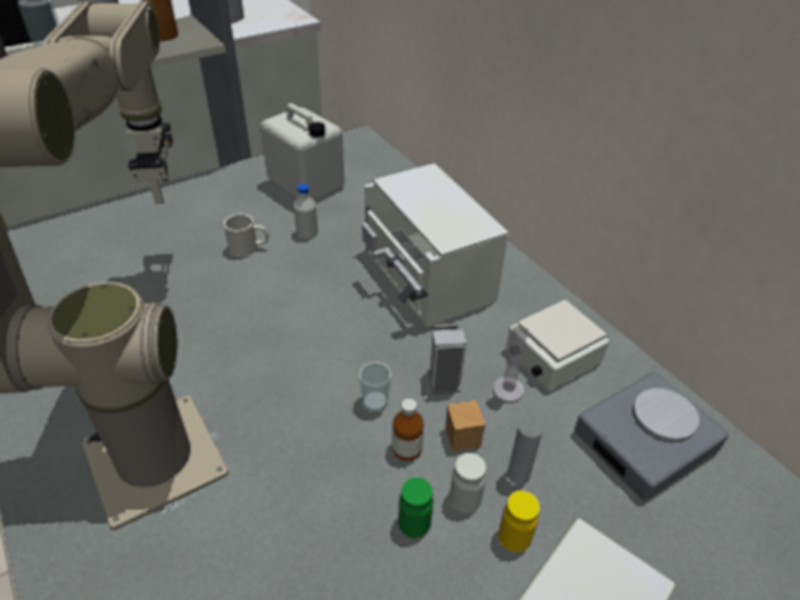

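Top view (800x600): cabinet (325,205), gate with rack (330,275), stall and canister (473,303), beaker (458,378), reagent bottle (520,382), carton (533,332), measuring cylinder (508,268), flask (590,315). The jar candidates are white (590,368), green (584,418) and yellow (636,355). White is the one described. The wash bottle (185,307) and mug (170,388) are also there. I'll check the choice in a close crop.

```bash
python3 - <<'E'
from h import *
a=cv2.imread('pics/top0.png')
c1=cv2.resize(a[95:200,145:270],None,fx=4.8,fy=4.8,interpolation=cv2.INTER_CUBIC)[:504,:600]
c2=cv2.resize(a[160:285,280:430],None,fx=4,fy=4,interpolation=cv2.INTER_CUBIC)
cv2.imwrite('pics/c1.png',c1);cv2.imwrite('pics/c2.png',c2)
S=1.5625
for n,u,v,z in [('jar',590,368,.11),('flask',597,313,.15),('can',475,297,.13),('beaker',458,375,.09),('reag',525,382,.14),('carton',535,330,.075),('cyl foot',508,270,.01),('wash',176,303,.15),('mug',168,388,.085),('cab rfl',242,240,.21),('cab rfr',404,250,.21),('cab bl',250,160,.21),('cab br',408,170,.21),('panel l',260,263,.14),('panel r',385,268,.14)]:
    print(n,onz('top',u/S,v/S,z)[:2].round(3))
E
```

```text
jar [ 0.456 -0.377]
flask [ 0.567 -0.381]
can [ 0.599 -0.133]
beaker [ 0.436 -0.102]
reag [ 0.424 -0.234]
carton [ 0.537 -0.271]
cyl foot [ 0.683 -0.226]
wash [0.572 0.492]
mug [0.396 0.523]
cab rfl [0.694 0.343]
cab rfr [0.679 0.018]
cab bl [0.862 0.337]
cab br [0.846 0.013]
panel l [0.663 0.324]
panel r [0.656 0.058]
```

View pics/c1.png

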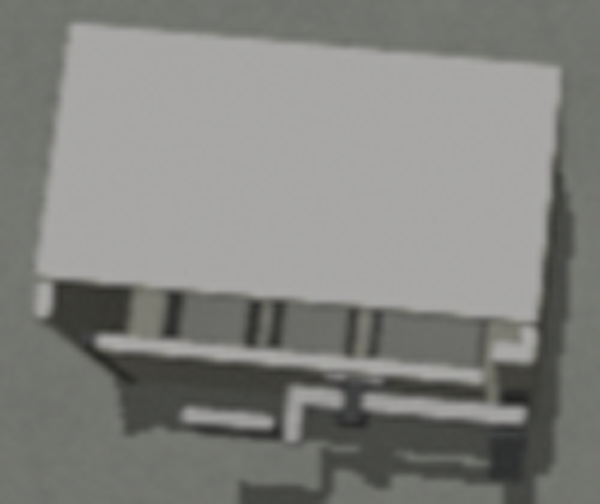

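View pics/c2.png

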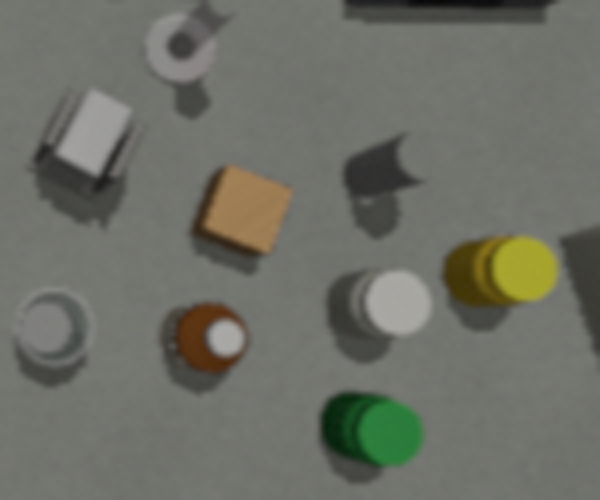

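White jar at c2 (397,302) is the one. Green (390,432) and yellow (525,268) are the look-alikes. The flask's top is near c2 (420,158), the canister's top is centred at c2 (95,134), and the lever's plate is at c1 (228,417). Now I'll refine these and plan the lever approach.

```bash
cat >> h.py <<'E'
def down(jx,jy,tilt=0.):
    "tool rotation: fingers down, jaw y axis along (jx,jy); tilt>0 leans fingertips toward +jaw"
    j=np.array([jx,jy,0.])/np.hypot(jx,jy); z=np.array([0,0,1.])
    a=-z*np.cos(tilt)+j*np.sin(tilt); y=j*np.cos(tilt)+z*np.sin(tilt)
    return np.c_[a,y,np.cross(a,y)]
def go(grasp,M,name=''):
    "numbers for a move that brings the grasp point to grasp (world, m) with rotation M"
    s=telemetry.read_state(); R0=R.from_rotvec(s['orientation']).as_matrix()
    best=min((M,M@np.diag([1,-1,-1.])),key=lambda m:R.from_matrix(R0.T@m).magnitude())
    p=np.array(grasp)-.065*best[:,0]; d=R0.T@(p-s['tool_pos'])*1000; w=R.from_matrix(R0.T@best).as_rotvec()
    print(name,'xyz',d.round(1).tolist(),'turn',w.round(3).tolist(),'rows>=',round(max(np.linalg.norm(d)/62.5,np.linalg.norm(w)/.187),1))
E
python3 - <<'E'
from h import *
def c1(u,v,z): return onz('top',u/4.8+145-.4,v/4.8+95-.4,z)
def c2(u,v,z): return onz('top',u/4+280-.4,v/4+160-.4,z)
for n,f,L,z in [('roof',c1,[(70,25),(560,65),(535,320),(37,278)],.21),('panel',c1,[(97,343),(485,378)],.14),('lever',c1,[(182,415),(275,423)],.168),('can',c2,[(97,90),(132,108),(100,178),(56,150)],.136),
 ('jar',c2,[(397,302)],.11),('flask',c2,[(420,158)],.15)]:
    X=np.array([f(*p,z)[:2] for p in L]); print(n,X.round(4).tolist(),'mean',X.mean(0).round(4),[ (np.linalg.norm(d).round(4),np.arctan2(d[1],d[0]).round(3)) for d in np.diff(X,axis=0)])
a=cv2.imread('pics/top0.png').astype(int)
m=((a.min(2)>150)).astype(np.uint8)
n,l,st,ce=cv2.connectedComponentsWithStats(m)
for i in range(1,n):
    if st[i,4]>60: 
        r=cv2.minAreaRect(np.argwhere(l==i)[:,::-1].astype(np.float32)); print(st[i],r, onz('top',*r[0],.21)[:2].round(4))
s=telemetry.read_state(); print(R.from_rotvec(s['orientation']).as_matrix().round(3))
# wrist cam offset in tool frame
R0=R.from_rotvec(s['orientation']).as_matrix(); c,d=ray('wrist',256,192); print('wristcam',R0.T@(c-s['tool_pos']),R0.T@d)
E
```

```text
roof [[0.871, 0.3401], [0.848, 0.013], [0.6749, 0.0262], [0.6975, 0.3516]] mean [0.7728 0.1827] [(np.float64(0.328), np.float64(-1.641)), (np.float64(0.1736), np.float64(3.065)), (np.float64(0.3262), np.float64(1.502))]
panel [[0.6701, 0.3297], [0.6502, 0.0607]] mean [0.6602 0.1952] [(np.float64(0.2697), np.float64(-1.645))]
lever [[0.6158, 0.2619], [0.6115, 0.1993]] mean [0.6136 0.2306] [(np.float64(0.0628), np.float64(-1.64))]
can [[0.6249, -0.1315], [0.6104, -0.1602], [0.5521, -0.134], [0.5745, -0.098]] mean [ 0.5905 -0.1309] [(np.float64(0.0322), np.float64(-2.039)), (np.float64(0.064), np.float64(2.718)), (np.float64(0.0424), np.float64(1.014))]
jar [[0.457, -0.3811]] mean [ 0.457  -0.3811] []
flask [[0.5715, -0.3894]] mean [ 0.5715 -0.3894] []
[ 153  100  108   62 5420] ((206.61477661132812, 130.2377166748047), (103.75395202636719, 52.872867584228516), 5.194429397583008) [0.7724 0.1841]
[ 304  105   37   37 1340] ((322.0, 123.0), (36.0, 36.0), 90.0) [ 0.8018 -0.1792]
[300 106  41  41 146] ((320.0, 126.0), (40.0, 40.0), 90.0) [ 0.7919 -0.1729]
[   9  133   57   48 1520] ((36.567
[... 333 characters left out ...]
7, 2.535000801086426), 5.19442892074585) [0.6156 0.084 ]
[296 184  15  18 158] ((303.1000061035156, 192.3000030517578), (9.391485214233398, 16.54690170288086), 26.56505012512207) [ 0.58   -0.1198]
[ 443  204   69   91 3958] ((480.2312316894531, 248.50289916992188), (85.9139175415039, 48.54836654663086), 69.94390869140625) [ 0.4203 -0.6465]
[372 228  15  15 178] ((379.0, 235.0), (14.0, 14.0), 90.0) [ 0.4545 -0.3475]
[109 244   8  12  69] ((113.25001525878906, 249.75003051757812), (7.071067810058594, 10.60660171508789), 45.0) [0.3948 0.4512]
[[-0.001  0.397  0.918]
 [-0.001  0.918 -0.397]
 [-1.    -0.001 -0.   ]]
wristcam [-0.08086553  0.00063054 -0.06959501] [0.96142554 0.00157548 0.2760775 ]
```

```bash
python3 - <<'E'
from h import *
j=(.997,-.078)
go([.612,.2306,.235],down(*j,.3),'pre')
E
```

```text
pre xyz [5.0, -151.5, 452.2] turn [1.231, -0.185, 0.262] rows>= 7.6
```

Request:
step_arm([
  {"xyz": [5, -151.5, 452], "turn": [1.231, -0.185, 0.262], "grip": 30},
  {"xyz": [5, -151.5, 452], "turn": [1.231, -0.185, 0.262], "grip": 30},
  {"xyz": [5, -151.5, 452], "turn": [1.231, -0.185, 0.262], "grip": 30},
  {"xyz": [5, -151.5, 452], "turn": [1.231, -0.185, 0.262], "grip": 30},
  {"xyz": [5, -151.5, 452], "turn": [1.231, -0.185, 0.262], "grip": 30},
  {"xyz": [5, -151.5, 452], "turn": [1.231, -0.185, 0.262], "grip": 30},
  {"xyz": [5, -151.5, 452], "turn": [1.231, -0.185, 0.262], "grip": 30},
  {"xyz": [5, -151.5, 452], "turn": [1.231, -0.185, 0.262], "grip": 30},
  {"xyz": [5, -151.5, 452], "turn": [1.231, -0.185, 0.262], "grip": 30},
  {"xyz": [5, -151.5, 452], "turn": [1.231, -0.185, 0.262], "grip": 30},
], force=8)

```text
t: 1.4
tool_pos: [0.5923, 0.2327, 0.2973]
orientation: [1.385, 0.941, -1.044]
force: [0.0, 0.1, -0.6]
opening: 0.0298
```

```bash
python3 - <<'E'
from h import *
im=shot('wrist','w1'); p=P('wrist')
L=np.array([.6136,.2306,.168])
ex=np.array([.997,-.078,0]);ey=np.array([.078,.997,0])
for sx in(-.005,.005):
  q=proj('wrist',[L+ex*sx+ey*sy for sy in(-.031,.031)],p); cv2.line(im,tuple(q[0].astype(int).tolist()),tuple(q[1].astype(int).tolist()),(0,0,255),1)
print(q)
cv2.imwrite('pics/w1b.png',im)
go([.612,.2306,.154],down(.997,-.078,.3),'down')
E
```

```text
[[235.79119384 250.75965711]
 [234.45015538 160.30153894]]
down xyz [77.9, -23.2, 1.2] turn [0.001, -0.002, 0.0] rows>= 1.3
```

View pics/w1b.png

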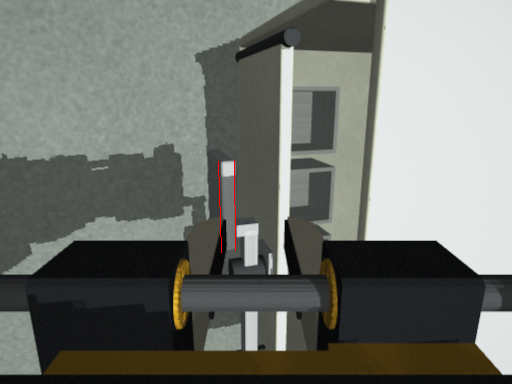

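The outline of the measured lever matches the plate in the wrist view at (228,165–250), so I'll descend. I'll go down over it, then close.

Request:
step_arm([
  {"xyz": [38, -11.5, 1], "turn": [0, 0, 0], "grip": 30},
  {"xyz": [78, -23, 1], "turn": [0, 0, 0], "grip": 30},
  {"xyz": [78, -23, 1], "turn": [0, 0, 0], "grip": 30},
  {"xyz": [78, -23, 1], "turn": [0, 0, 0], "grip": 0},
  {"xyz": [78, -23, 1], "turn": [0, 0, 0], "grip": 0},
  {"xyz": [78, -23, 1], "turn": [0, 0, 0], "grip": 0},
  {"xyz": [78, -23, 1], "turn": [0, 0, 0], "grip": 0},
], force=8)

```text
t: 2.33
tool_pos: [0.5941, 0.2321, 0.2176]
orientation: [1.386, 0.94, -1.041]
force: [-2.7, 2.2, 3.9]
opening: 0.0188
```

```bash
cat > arc.py <<'E'
from h import *
def arc(H,psi,g0,gs,z,dy=0.):
    # rows: gripped lever point follows gate angle, relative to present pose at gate g0
    s=telemetry.read_state(); R0=R.from_rotvec(s['orientation']).as_matrix(); p0=s['tool_pos']
    out=[]
    for g,dz in zip(gs,z):
        Q=R.from_euler('z',-(g-g0)).as_matrix()
        p=np.array([*H,0])+Q@(p0-np.array([*H,0])); p[2]+=dz
        out.append((g,(R0.T@(p-p0)*1000).round(1).tolist(),R.from_matrix(R0.T@Q@R0).as_rotvec().round(3).tolist()))
    return out
E
python3 - <<'E'
from h import *
s=telemetry.read_state(); R0=R.from_rotvec(s['orientation']).as_matrix(); print(s['tool_pos'],s['force'],s['opening'],s['tool_pos']+.065*R0[:,0])
for dz,dy in[(-.01,.0027),(-.02,.005),(-.03,.008)]: print((R0.T@np.array([dy*.078,dy,dz])*1000).round(1))
E
```

```text
[0.59408784 0.23209504 0.21763432] [-2.73464782  2.21742956  3.9283624 ] 0.01876509297665118 [0.61336691 0.23078397 0.15557307]
[ 9.6 -3.  -2.7]
[19.1 -5.9 -5. ]
[28.7 -8.9 -7.9]
```

Request:
step_arm([
  {"xyz": [9.6, -3, -2.7], "turn": [0, 0, 0], "grip": 0},
  {"xyz": [19, -6, -5], "turn": [0, 0, 0], "grip": 0},
  {"xyz": [28.7, -9, -8], "turn": [0, 0, 0], "grip": 0},
  {"xyz": [28.7, -9, -8], "turn": [0, 0, 0], "grip": 0},
], force=8)

```text
t: 2.82
tool_pos: [0.5946, 0.2401, 0.1856]
orientation: [1.385, 0.94, -1.042]
force: [0.1, 4.4, 1.7]
opening: 0.019
```

```bash
python3 - <<'E'
from arc import *
s=telemetry.read_state();print(s['force'],s['opening'])
g=[.06,.14,.24,.36,.5,.64,.78]
for r in arc((.6717,.3314),0,0,g,[0]*9): print(*r)
E
```

```text
[0.0884274  4.40636625 1.72329196] 0.019038980829472085
0.06 [-1.7, -5.4, -4.4] [0.057, -0.018, 0.0]
0.14 [-3.8, -12.3, -10.7] [0.134, -0.042, 0.0]
0.24 [-6.2, -20.1, -19.4] [0.229, -0.071, 0.001]
0.36 [-8.7, -28.4, -30.8] [0.344, -0.107, 0.001]
0.5 [-11.2, -36.3, -45.4] [0.478, -0.148, 0.001]
0.64 [-12.9, -42.2, -60.9] [0.611, -0.19, 0.001]
0.78 [-14.1, -45.9, -77.2] [0.745, -0.231, 0.002]
```

Request:
step_arm([
  {"xyz": [-1.7, -5.4, -4.4], "turn": [0.057, -0.018, 0], "grip": 0},
  {"xyz": [-3.8, -12.3, -10.7], "turn": [0.134, -0.042, 0], "grip": 0},
  {"xyz": [-6.2, -20, -19.4], "turn": [0.229, -0.071, 0.001], "grip": 0},
  {"xyz": [-8.7, -28.4, -30.8], "turn": [0.344, -0.107, 0.001], "grip": 0},
  {"xyz": [-11.2, -36.3, -45.4], "turn": [0.478, -0.148, 0.001], "grip": 0},
  {"xyz": [-12.9, -42.2, -61], "turn": [0.611, -0.19, 0.001], "grip": 0},
  {"xyz": [-14.1, -46, -77.2], "turn": [0.745, -0.231, 0.002], "grip": 0},
], force=10)

```text
t: 3.7
tool_pos: [0.552, 0.3199, 0.1858]
orientation: [1.801, 0.37, -1.609]
force: [-0.9, -1.5, 1.6]
opening: 0.0189
```

```bash
python3 - <<'E'
from arc import *
s=telemetry.read_state();print(s['force'],s['opening'])
im=shot('top','t1'); cv2.imwrite('pics/t1b.png',cv2.resize(im[80:260,60:300],None,fx=3,fy=3))
g=[.92,1.06,1.2,1.32,1.42,1.5,1.55]
for r in arc((.6717,.3314),0,.78,g,[0]*9): print(*r)
E
```

```text
[-0.92117899 -1.52189009  1.59581334] 0.018897687183485612
0.92 [-3.8, -12.3, -10.9] [0.134, -0.041, 0.0]
1.06 [-7.1, -23.1, -23.4] [0.268, -0.083, 0.001]
1.2 [-9.8, -32.1, -37.4] [0.401, -0.124, 0.001]
1.32 [-11.7, -38.2, -50.3] [0.516, -0.16, 0.001]
1.42 [-12.9, -42.2, -61.7] [0.611, -0.189, 0.002]
1.5 [-13.6, -44.6, -71.0] [0.688, -0.213, 0.002]
1.55 [-13.9, -45.7, -76.9] [0.736, -0.227, 0.002]
```

View pics/t1b.png

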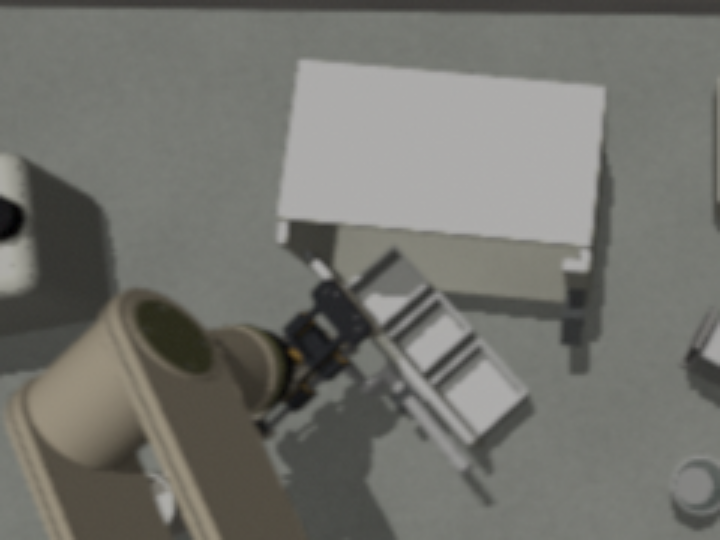

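The gate is about 45° open. I'll continue, and let the lever rise so the gripper body passes over the wash bottle.

Request:
step_arm([
  {"xyz": [-16, -8, -10], "turn": [0.134, -0.041, 0], "grip": 0},
  {"xyz": [-31, -15.5, -21], "turn": [0.268, -0.083, 0.001], "grip": 0},
  {"xyz": [-34, -24.5, -35], "turn": [0.401, -0.124, 0.001], "grip": 0},
  {"xyz": [-36, -31, -48], "turn": [0.516, -0.16, 0.001], "grip": 0},
  {"xyz": [-37, -35, -59], "turn": [0.611, -0.189, 0.002], "grip": 0},
  {"xyz": [-37.6, -37, -68], "turn": [0.688, -0.213, 0.002], "grip": 0},
  {"xyz": [-38, -38, -74], "turn": [0.736, -0.227, 0.002], "grip": 0},
  {"xyz": [-38, -38, -74], "turn": [0.736, -0.227, 0.002], "grip": 30},
  {"xyz": [-38, -38, -74], "turn": [0.736, -0.227, 0.002], "grip": 30},
], force=10)

```text
t: 4.88
tool_pos: [0.5776, 0.4041, 0.2111]
orientation: [2.077, -0.376, -2.087]
force: [-0.9, 0.4, -0.3]
opening: 0.0291
```

```bash
python3 - <<'E'
from h import *
s=telemetry.read_state();R0=R.from_rotvec(s['orientation']).as_matrix();print(s['force'],s['opening'],s['q'].round(2),R0[:,1])
g=s['tool_pos']+.065*R0[:,0]; print('grasp',g)
u=R0.T@np.array([0,0,.17])*1000; print('up170',u.round(1))
E
```

```text
[-0.87721464  0.35510364 -0.25618393] 0.02913179548787862 [ 0.63  0.63  1.06 -0.23  1.65  2.27] [-0.05505135 -0.95321977  0.29722284]
grasp [0.57673868 0.38477906 0.14900176]
up170 [-162.3   50.5   -0.6]
```

```bash
python3 - <<'E'
from h import *
go([.5715,-.3894,.25],down(1,0),'flask-above')
E
```

```text
flask-above xyz [136.5, 787.6, -39.1] turn [1.501, -0.231, -0.239] rows>= 12.8
```

Request:
step_arm([
  {"xyz": [-57, 18, 0], "turn": [0, 0, 0], "grip": 30},
  {"xyz": [-114, 36, 0], "turn": [0, 0, 0], "grip": 30},
  {"xyz": [-162, 50, 0], "turn": [0, 0, 0], "grip": 30},
  {"xyz": [-162, 50, 0], "turn": [0, 0, 0], "grip": 93},
])

```text
t: 5.38
tool_pos: [0.5779, 0.405, 0.3884]
orientation: [2.092, -0.372, -2.083]
force: [-0.3, -0.3, -1.1]
opening: 0.0358
```

```bash
python3 - <<'E'
t=open('h.py').read()
t=t.replace("key=lambda m:R.from_matrix(R0.T@m).magnitude())","key=lambda m:abs((np.arctan2(grasp[1],grasp[0])-np.arctan2(m[1,1],m[0,1])+np.pi)%(2*np.pi)-np.pi))")
open('h.py','w').write(t)
E
python3 - <<'E'
from h import *
go([.5715,-.3894,.25],down(1,0),'flask-above')
E
```

```text
flask-above xyz [301.1, 737.8, -38.2] turn [-1.617, 0.23, -0.237] rows>= 12.8
```

Request:
step_arm([
  {"xyz": [301, 738, -38], "turn": [-1.617, 0.23, -0.237], "grip": 93},
  {"xyz": [301, 738, -38], "turn": [-1.617, 0.23, -0.237], "grip": 93},
  {"xyz": [301, 738, -38], "turn": [-1.617, 0.23, -0.237], "grip": 93},
  {"xyz": [301, 738, -38], "turn": [-1.617, 0.23, -0.237], "grip": 93},
  {"xyz": [301, 738, -38], "turn": [-1.617, 0.23, -0.237], "grip": 93},
  {"xyz": [301, 738, -38], "turn": [-1.617, 0.23, -0.237], "grip": 93},
  {"xyz": [301, 738, -38], "turn": [-1.617, 0.23, -0.237], "grip": 93},
  {"xyz": [301, 738, -38], "turn": [-1.617, 0.23, -0.237], "grip": 93},
  {"xyz": [301, 738, -38], "turn": [-1.617, 0.23, -0.237], "grip": 93},
  {"xyz": [301, 738, -38], "turn": [-1.617, 0.23, -0.237], "grip": 93},
  {"xyz": [301, 738, -38], "turn": [-1.617, 0.23, -0.237], "grip": 93},
  {"xyz": [301, 738, -38], "turn": [-1.617, 0.23, -0.237], "grip": 93},
])

```text
t: 6.88
tool_pos: [0.5697, -0.3093, 0.3184]
orientation: [1.2, 1.213, -1.22]
force: [0.8, 0.2, 0.4]
opening: 0.0931
```

```bash
python3 - <<'E'
from h import *
s=telemetry.read_state();R0=R.from_rotvec(s['orientation']).as_matrix();print(s['tool_pos'],s['q'].round(2),R0[:,0].round(3))
w=shot('wrist','w2');p=P('wrist'); im=shot('top','t2')
th=np.linspace(0,2*np.pi,60)
def circ(x,y,z,r): 
    q=proj('wrist',np.c_[x+r*np.cos(th),y+r*np.sin(th),0*th+z],p).astype(np.int32); cv2.polylines(w,[q.reshape(-1,1,2)],True,(0,0,255),1)
circ(.5715,-.3894,.15,.022); circ(.457,-.381,.11,.03)
c=cv2.resize(im[90:260,110:310],None,fx=2.26,fy=2.26,interpolation=cv2.INTER_CUBIC)
o=np.zeros((384*1,512+int(200*2.26)-0,3),np.uint8)
cv2.imwrite('pics/w2b.png',w)
cv2.imwrite('pics/comb2.png',np.vstack([cv2.resize(w,(400,300)),cv2.resize(im[110:250,140:280],None,fx=400/140,fy=400/140,interpolation=cv2.INTER_CUBIC)[:300]]) if 0 else np.hstack([cv2.resize(w[:,100:420],(400,480)),cv2.resize(im[110:255,145:266],(400,480),interpolation=cv2.INTER_CUBIC)]))
E
```

```text
[ 0.56965623 -0.309255    0.31843831] [-0.57  0.26  1.31 -0.01  1.57 -0.57] [-0.011 -0.006 -1.   ]
```

View pics/comb2.png

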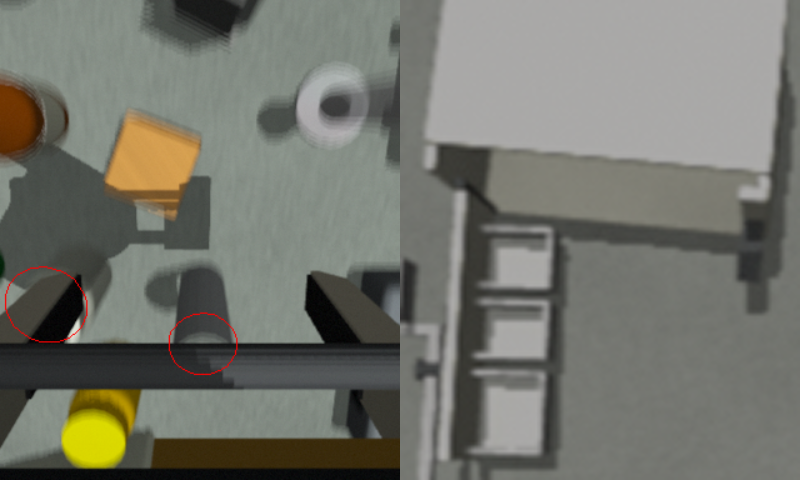

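```bash
python3 - <<'E'
from h import *
def f(x,y,z): return onz('top',145+(x-400)/3.306-.35,110+y/3.31-.35,z)[:2]
a,b=f(463,192,.14),f(447,456,.14); d=b-a; print('panel',a,b,np.linalg.norm(d),np.arctan2(d[1],d[0])-np.pi)
for n,c in [('hinge',[(488,232),(548,236),(548,288),(490,288)]),('mid',[(480,305),(545,305),(545,360),(480,357)]),('wide',[(477,378),(540,380),(540,455),(477,452)])]:
    X=np.array([f(*q,.075) for q in c]); print(n,X.mean(0))
go([.5715,-.3894,.25],down(1,0),'above'); go([.5715,-.3894,.13],down(1,0),'grasp')
E
```

```text
panel [0.66467726 0.33303659] [0.40316569 0.33377713] 0.26151262611255255 -0.002831749807117312
hinge [0.60574072 0.28888818]
mid [0.53111203 0.29143331]
wide [0.44380319 0.29114689]
above xyz [2.2, 3.8, 76.3] turn [-0.006, 0.006, 0.013] rows>= 1.2
grasp xyz [122.1, 5.4, 75.5] turn [-0.006, 0.006, 0.013] rows>= 2.3
```

Request:
step_arm([
  {"xyz": [2, 4, 76], "turn": [-0.006, 0.006, 0.013], "grip": 93},
  {"xyz": [2, 4, 76], "turn": [-0.006, 0.006, 0.013], "grip": 93},
  {"xyz": [62, 5, 75.5], "turn": [-0.006, 0.006, 0.013], "grip": 93},
  {"xyz": [122, 5.4, 75.5], "turn": [-0.006, 0.006, 0.013], "grip": 93},
  {"xyz": [122, 5.4, 75.5], "turn": [-0.006, 0.006, 0.013], "grip": 0},
  {"xyz": [122, 5.4, 75.5], "turn": [-0.006, 0.006, 0.013], "grip": 0},
  {"xyz": [122, 5.4, 75.5], "turn": [-0.006, 0.006, 0.013], "grip": 0},
  {"xyz": [122, 5.4, 75.5], "turn": [-0.006, 0.006, 0.013], "grip": 0},
  {"xyz": [122, 5.4, 75.5], "turn": [-0.006, 0.006, 0.013], "grip": 0},
], force=25)

```text
t: 8.1
tool_pos: [0.5754, -0.3835, 0.1997]
orientation: [1.206, 1.208, -1.202]
force: [0.1, -0.1, 0.4]
opening: 0.0475
```

```bash
python3 - <<'E'
from h import *
s=telemetry.read_state();R0=R.from_rotvec(s['orientation']).as_matrix();print(s['tool_pos'],s['opening'],R0.round(3)); print('grasp',s['tool_pos']+.065*R0[:,0])
go([.608,.290,.37],down(1,0),'above pocket')
E
```

```text
[ 0.57535007 -0.38351157  0.19967928] 0.047546280107902156 [[ 0.005  1.     0.006]
 [-0.001  0.006 -1.   ]
 [-1.     0.005  0.001]]
grasp [ 0.57566871 -0.38358128  0.1346801 ]
above pocket xyz [-235.9, 38.0, -673.0] turn [0.006, 0.001, -0.005] rows>= 11.4
```

Request:
step_arm([
  {"xyz": [0, 0, 0], "turn": [0, 0, 0], "grip": 0},
  {"xyz": [-55, 0, 0], "turn": [0, 0, 0], "grip": 0},
  {"xyz": [-115, 0, 0], "turn": [0, 0, 0], "grip": 0},
  {"xyz": [-175, 0, 0], "turn": [0, 0, 0], "grip": 0},
  {"xyz": [-235, 0, 0], "turn": [0, 0, 0], "grip": 0},
  {"xyz": [-235, 38, -673], "turn": [0, 0, 0], "grip": 0},
  {"xyz": [-235, 38, -673], "turn": [0, 0, 0], "grip": 0},
  {"xyz": [-235, 38, -673], "turn": [0, 0, 0], "grip": 0},
  {"xyz": [-235, 38, -673], "turn": [0, 0, 0], "grip": 0},
  {"xyz": [-235, 38, -673], "turn": [0, 0, 0], "grip": 0},
  {"xyz": [-235, 38, -673], "turn": [0, 0, 0], "grip": 0},
  {"xyz": [-235, 38, -673], "turn": [0, 0, 0], "grip": 0},
], force=25)

```text
t: 9.6
tool_pos: [0.5957, 0.0557, 0.4329]
orientation: [1.206, 1.21, -1.203]
force: [1.7, -1.2, -2.2]
opening: 0.0417
```

```bash
python3 - <<'E'
from h import *
s=telemetry.read_state();R0=R.from_rotvec(s['orientation']).as_matrix();print(s['tool_pos'],s['opening'],R0.round(3))
go([.608,.290,.37],down(1,0),'above pocket')
E
```

```text
[0.59569642 0.05570824 0.43289274] 0.04170121800530943 [[ 0.003  1.     0.006]
 [ 0.     0.006 -1.   ]
 [-1.     0.003 -0.   ]]
above pocket xyz [-2.0, 13.7, -234.2] turn [0.006, -0.0, -0.003] rows>= 3.8
```

Request:
step_arm([
  {"xyz": [-2, 13.7, -234], "turn": [0.006, 0, -0.003], "grip": 0},
  {"xyz": [-2, 13.7, -234], "turn": [0.006, 0, -0.003], "grip": 0},
  {"xyz": [-2, 13.7, -234], "turn": [0.006, 0, -0.003], "grip": 0},
  {"xyz": [-2, 13.7, -234], "turn": [0.006, 0, -0.003], "grip": 0},
  {"xyz": [-2, 13.7, -234], "turn": [0.006, 0, -0.003], "grip": 0},
  {"xyz": [-2, 13.7, -234], "turn": [0.006, 0, -0.003], "grip": 0},
])

```text
t: 10.35
tool_pos: [0.6082, 0.2876, 0.4347]
orientation: [1.208, 1.21, -1.21]
force: [-0.1, -0.9, -2.6]
opening: 0.0419
```

```bash
python3 - <<'E'
from h import *
s=telemetry.read_state();R0=R.from_rotvec(s['orientation']).as_matrix();print(s['tool_pos'],s['opening'])
w=shot('wrist','w3');sd=shot('side','s3');p=P('wrist')
G=s['tool_pos']+.065*R0[:,0];print('grasp',G)
th=np.linspace(0,2*np.pi,60)
def circ(im,n,x,y,z,r,p=None):
    q=proj(n,np.c_[x+r*np.cos(th),y+r*np.sin(th),0*th+z],p).astype(np.int32); cv2.polylines(im,[q.reshape(-1,1,2)],True,(0,0,255),1)
circ(w,'wrist',G[0],G[1],G[2]-.1347,.022,p); circ(sd,'side',G[0],G[1],G[2]-.1347,.022)
# pocket outlines at rim
for cy,h in((.062,.028),(.138,.026),(.224,.038)):
    x=.670-cy;y=.290
    q=proj('wrist',[[x-h,y-.036,.075],[x+h,y-.036,.075],[x+h,y+.036,.075],[x-h,y+.036,.075]],p).astype(np.int32);cv2.polylines(w,[q.reshape(-1,1,2)],True,(0,255,0),1)
cc=proj('side',G[None])[0].astype(int);print(cc)
crop=sd[max(cc[1]-60,0):cc[1]+130,cc[0]-70:cc[0]+70]
cv2.imwrite('pics/comb3.png',np.hstack([cv2.resize(w,(512,384)),cv2.resize(crop,(283,384))]))
E
```

```text
[0.60823815 0.28763082 0.43466279] 0.04188144621857101
grasp [0.60818114 0.28758583 0.36966283]
[224  89]
```

View pics/comb3.png

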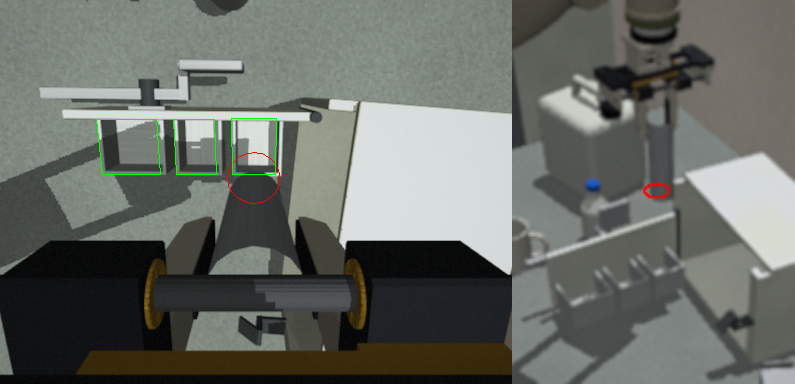

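```bash
python3 - <<'E'
from h import *
s=telemetry.read_state();R0=R.from_rotvec(s['orientation']).as_matrix();G=s['tool_pos']+.065*R0[:,0]
X=onz('wrist',253,171,G[2]-.1347);print(X,'axis y',X[1]-.022,'G',G)
off=X[1]-.022-G[1]
w=cv2.cvtColor(cv2.imread('pics/w3.png'),cv2.COLOR_BGR2GRAY);print(w[150:200,253].tolist())
go([.6085,.2915-off,.30],down(1,-.02),'a');go([.6085,.2915-off,.163],down(1,-.02),'b')
E
```

```text
[0.60742712 0.29426737 0.23566612] axis y 0.27226736812512037 G [0.60852616 0.28658091 0.37036612]
[217, 217, 217, 217, 216, 215, 216, 215, 216, 215, 213, 213, 212, 213, 190, 124, 67, 68, 65, 64, 60, 56, 56, 56, 58, 54, 55, 55, 54, 55, 54, 54, 55, 52, 54, 56, 60, 58, 55, 55, 55, 58, 56, 55, 56, 58, 52, 56, 56, 56]
a xyz [70.4, -0.0, -19.2] turn [0.019, 0.0, -0.0] rows>= 1.2
b xyz [207.4, -0.1, -19.3] turn [0.019, 0.0, -0.0] rows>= 3.3
```

Request:
step_arm([
  {"xyz": [35, 0, -18], "turn": [0.019, 0, 0], "grip": 0},
  {"xyz": [85, 0, -18], "turn": [0.019, 0, 0], "grip": 0},
  {"xyz": [135, 0, -18], "turn": [0.019, 0, 0], "grip": 0},
  {"xyz": [180, 0, -18], "turn": [0.019, 0, 0], "grip": 0},
  {"xyz": [200, 0, -18], "turn": [0.019, 0, 0], "grip": 0},
  {"xyz": [207, 0, -18], "turn": [0.019, 0, 0], "grip": 0},
  {"xyz": [207, 0, -18], "turn": [0.019, 0, 0], "grip": 0},
])

```text
t: 11.32
tool_pos: [0.6092, 0.3057, 0.2302]
orientation: [1.225, 1.199, -1.221]
force: [-0.0, 0.4, -1.2]
opening: 0.0413
```

```bash
python3 - <<'E'
from h import *
s=telemetry.read_state();R0=R.from_rotvec(s['orientation']).as_matrix();G=s['tool_pos']+.065*R0[:,0];print(G,s['force'],s['wrist_torque'],s['opening'])
im=shot('side','s4');c=proj('side',G[None])[0].astype(int)
cv2.imwrite('pics/s4b.png',cv2.resize(im[c[1]-50:c[1]+100,c[0]-90:c[0]+90],None,fx=3,fy=3,interpolation=cv2.INTER_CUBIC))
E
```

```text
[0.60932157 0.30581058 0.16515463] [-0.01446625  0.44747791 -1.20865547] [ 0.0122072   0.02170944 -0.00429605] 0.04128312372231938
```

View pics/s4b.png

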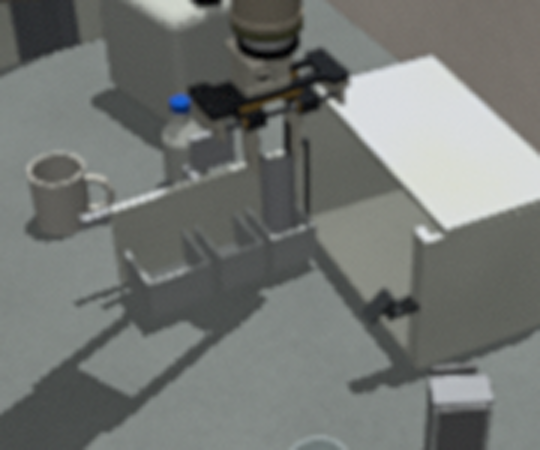

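The flask stands in the hinge pocket and its weight is partly taken up. I'll lower it a little more, release and lift.

Request:
step_arm([
  {"xyz": [3, 0, 0], "turn": [0, 0, 0], "grip": 0},
  {"xyz": [3, 0, 0], "turn": [0, 0, 0], "grip": 58},
  {"xyz": [3, 0, 0], "turn": [0, 0, 0], "grip": 58},
  {"xyz": [3, 0, 0], "turn": [0, 0, 0], "grip": 58},
  {"xyz": [-40, 0, 0], "turn": [0, 0, 0], "grip": 58},
  {"xyz": [-100, 0, 0], "turn": [0, 0, 0], "grip": 58},
  {"xyz": [-160, 0, 0], "turn": [0, 0, 0], "grip": 93},
])

```text
t: 12.25
tool_pos: [0.608, 0.3057, 0.3901]
orientation: [1.223, 1.2, -1.223]
force: [0.7, -1.6, -0.0]
opening: 0.064
```

```bash
python3 - <<'E'
from h import *
s=telemetry.read_state();print(s['tool_pos'],s['opening'],s['force'])
# canister top long axis: from c2 corners
def c2(u,v,z): return onz('top',u/4+280-.4,v/4+160-.4,z)[:2]
a=cv2.imread('pics/top0.png')
m=(a[176:206,290:316].min(2)>135).astype(np.uint8); n,l,st,_=cv2.connectedComponentsWithStats(m); i=1+st[1:,4].argmax()
r=cv2.minAreaRect(np.argwhere(l==i)[:,::-1].astype(np.float32)+[290,176]); b=cv2.boxPoints(r)
X=np.array([onz('top',*q,.136)[:2] for q in b]);print(r,X.round(4).tolist(),X.mean(0),[(np.linalg.norm(d).round(3),np.arctan2(d[1],d[0]).round(3)) for d in np.diff(X,axis=0)])
go([.590,-.131,.30],down(.88,-.475),'can above')
E
```

```text
[0.60800186 0.3057049  0.39005018] 0.06399619162972048 [ 0.70484161 -1.60017499 -0.02575434]Traceback (most recent call last):
  File "<stdin>", line 7, in <module>
cv2.error: OpenCV(4.12.0) /io/opencv/modules/imgproc/src/convhull.cpp:143: error: (-215:Assertion failed) total >= 0 && (depth == CV_32F || depth == CV_32S) in function 'convexHull'
```

```bash
python3 - <<'E'
from h import *
a=cv2.imread('pics/top0.png')
m=(a[176:206,290:316].min(2)>135).astype(np.uint8); n,l,st,_=cv2.connectedComponentsWithStats(m); i=1+st[1:,4].argmax()
r=cv2.minAreaRect((np.argwhere(l==i)[:,::-1]+[290,176]).astype(np.float32)); b=cv2.boxPoints(r)
X=np.array([onz('top',*q,.136)[:2] for q in b]);print(r,X.round(4).tolist(),X.mean(0),[(np.linalg.norm(d).round(3),np.arctan2(d[1],d[0]).round(3)) for d in np.diff(X,axis=0)])
go([.590,-.131,.27],down(np.cos(.47),-np.sin(.47)),'can above')
E
```

```text
((303.2362365722656, 192.20413208007812), (10.904295921325684, 18.015792846679688), 28.300756454467773) [[0.5731, -0.0999], [0.6263, -0.1278], [0.6096, -0.1593], [0.5566, -0.1313]] [ 0.59136848 -0.12955055] [(np.float64(0.06), np.float64(-0.483)), (np.float64(0.036), np.float64(-2.058)), (np.float64(0.06), np.float64(2.655))]
can above xyz [55.0, -9.8, 437.0] turn [0.451, -0.0, 0.0] rows>= 7.0
```

Request:
step_arm([
  {"xyz": [0, -10, 437], "turn": [0.463, 0, 0], "grip": 93},
  {"xyz": [0, -10, 437], "turn": [0.463, 0, 0], "grip": 93},
  {"xyz": [0, -10, 437], "turn": [0.463, 0, 0], "grip": 93},
  {"xyz": [55, -10, 437], "turn": [0.463, 0, 0], "grip": 93},
  {"xyz": [55, -10, 437], "turn": [0.463, 0, 0], "grip": 93},
  {"xyz": [55, -10, 437], "turn": [0.463, 0, 0], "grip": 93},
  {"xyz": [55, -10, 437], "turn": [0.463, 0, 0], "grip": 93},
  {"xyz": [55, -10, 437], "turn": [0.463, 0, 0], "grip": 93},
  {"xyz": [55, -10, 437], "turn": [0.463, 0, 0], "grip": 93},
  {"xyz": [55, -10, 437], "turn": [0.463, 0, 0], "grip": 93},
])

```text
t: 13.5
tool_pos: [0.5906, -0.1295, 0.3341]
orientation: [1.555, 0.942, -1.552]
force: [0.6, -0.1, -0.6]
opening: 0.0928
```

```bash
python3 - <<'E'
from h import *
s=telemetry.read_state();print(s['tool_pos'],s['opening'],s['dq'].round(2))
w=shot('wrist','w5');p=P('wrist')
c,q=np.cos(.482),-np.sin(.482)
def rect(cx,cy,z,a,b,col):
    X=[[cx+c*u-q*v,cy+q*u+c*v,z] for u,v in((-a,-b),(a,-b),(a,b),(-a,b))]
    Q=proj('wrist',X,p);print(Q.round(0).tolist()); cv2.polylines(w,[Q.astype(np.int32).reshape(-1,1,2)],True,col,1)
rect(.591,-.130,.136,.032,.02,(0,0,255)); rect(.591,-.130,.140,.025,.034,(0,255,0))
f=proj('wrist',[[.683,-.226,.204]],p);print(f)
cv2.imwrite('pics/w5b.png',w)
M=down(c,q); go([.591,-.13,.27],M,'a');go([.591,-.13,.117],M,'b')
E
```

```text
[ 0.59055899 -0.12945893  0.3340716 ] 0.09279169544555818 [ 0.01 -0.    0.   -0.   -0.   -0.  ]
[[217.0, 204.0], [292.0, 204.0], [294.0, 158.0], [216.0, 158.0]]
[[226.0, 221.0], [284.0, 221.0], [286.0, 142.0], [224.0, 141.0]]
[[440.3302688  266.55242663]]
a xyz [-0.9, 0.7, 0.4] turn [0.002, -0.001, -0.001] rows>= 0.0
b xyz [152.1, 0.5, 0.5] turn [0.002, -0.001, -0.001] rows>= 2.4
```

View pics/w5b.png

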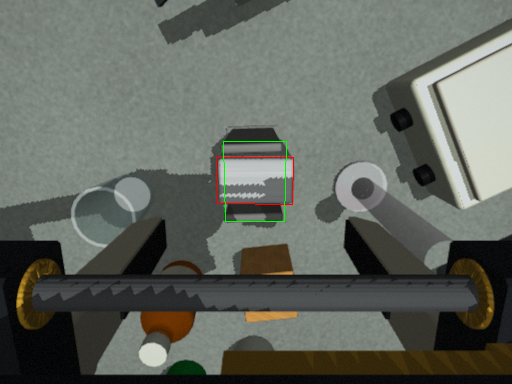

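Request:
step_arm([
  {"xyz": [50, 0.5, 0.5], "turn": [0.002, 0, 0], "grip": 93},
  {"xyz": [100, 0.5, 0.5], "turn": [0.002, 0, 0], "grip": 93},
  {"xyz": [152, 0.5, 0.5], "turn": [0.002, 0, 0], "grip": 93},
  {"xyz": [152, 0.5, 0.5], "turn": [0.002, 0, 0], "grip": 93},
  {"xyz": [152, 0.5, 0.5], "turn": [0.002, 0, 0], "grip": 0},
  {"xyz": [152, 0.5, 0.5], "turn": [0.002, 0, 0], "grip": 0},
  {"xyz": [152, 0.5, 0.5], "turn": [0.002, 0, 0], "grip": 0},
  {"xyz": [152, 0.5, 0.5], "turn": [0.002, 0, 0], "grip": 0},
  {"xyz": [100, 0.5, 0.5], "turn": [0.002, 0, 0], "grip": 0},
  {"xyz": [40, 0.5, 0.5], "turn": [0.002, 0, 0], "grip": 0},
  {"xyz": [-5, 0.5, 0.5], "turn": [0.002, 0, 0], "grip": 0},
  {"xyz": [-5, 0.5, 0.5], "turn": [0.002, 0, 0], "grip": 0},
], force=25)

```text
t: 15.05
tool_pos: [0.592, -0.1322, 0.3443]
orientation: [1.56, 0.933, -1.548]
force: [0.5, 0.2, -1.5]
opening: 0.0638
```

```bash
python3 - <<'E'
from h import *
s=telemetry.read_state();print(s['tool_pos'],s['opening'],s['force'])
M=down(0,-1)
go([.50,.08,.24],M,'bench above');go([.50,.08,.116],M,'bench')
E
```

```text
[ 0.59197737 -0.1321996   0.34427113] 0.06382413430097003 [ 0.50655472  0.22086275 -1.47920079]
bench above xyz [37.9, -180.5, -145.0] turn [-2.055, 0.008, -0.008] rows>= 11.0
bench xyz [161.9, -181.7, -144.7] turn [-2.055, 0.008, -0.008] rows>= 11.0
```

```bash
python3 - <<'E'
from h import *
M=down(np.cos(.485),-np.sin(.485))
go([.50,.08,.27],M,'bench above');go([.50,.08,.113],M,'bench')
E
```

```text
bench above xyz [7.9, -180.2, -145.0] turn [0.001, -0.002, -0.009] rows>= 3.7
bench xyz [164.9, -181.7, -144.7] turn [0.001, -0.002, -0.009] rows>= 4.6
```

Request:
step_arm([
  {"xyz": [8, -180, -145], "turn": [0, 0, -0.009], "grip": 0},
  {"xyz": [8, -180, -145], "turn": [0, 0, -0.009], "grip": 0},
  {"xyz": [8, -180, -145], "turn": [0, 0, -0.009], "grip": 0},
  {"xyz": [8, -180, -145], "turn": [0, 0, -0.009], "grip": 0},
  {"xyz": [60, -181, -145], "turn": [0, -0.002, -0.009], "grip": 0},
  {"xyz": [115, -181, -145], "turn": [0, -0.002, -0.009], "grip": 0},
  {"xyz": [155, -182, -145], "turn": [0, -0.002, -0.009], "grip": 0},
  {"xyz": [163, -182, -145], "turn": [0, -0.002, -0.009], "grip": 0},
  {"xyz": [163, -182, -145], "turn": [0, -0.002, -0.009], "grip": 0},
])

```text
t: 16.18
tool_pos: [0.4956, 0.0815, 0.1739]
orientation: [1.55, 0.949, -1.566]
force: [0.4, 0.6, -2.0]
opening: 0.0637
```

```bash
python3 - <<'E'
from h import *
s=telemetry.read_state();print(s['tool_pos'],s['opening'],s['force'])
E
```

```text
[0.4955705  0.08146037 0.17388911] 0.06371769061706899 [ 0.38618003  0.62879901 -1.99520131]
```

Request:
step_arm([
  {"xyz": [2, 0, 0], "turn": [0, 0, 0], "grip": 0},
  {"xyz": [4, 0, 0], "turn": [0, 0, 0], "grip": 0},
  {"xyz": [4, 0, 0], "turn": [0, 0, 0], "grip": 0},
])

```text
t: 16.55
tool_pos: [0.4964, 0.0817, 0.173]
orientation: [1.552, 0.948, -1.564]
force: [-10.0, 0.3, 18.7]
opening: 0.0639
```

Request:
step_arm([
  {"xyz": [2, 0, 0], "turn": [0, 0, 0], "grip": 90},
  {"xyz": [2, 0, 0], "turn": [0, 0, 0], "grip": 90},
  {"xyz": [2, 0, 0], "turn": [0, 0, 0], "grip": 90},
  {"xyz": [-50, 0, 0], "turn": [0, 0, 0], "grip": 93},
  {"xyz": [-85, 0, 0], "turn": [-0.15, 0, 0], "grip": 93},
  {"xyz": [-85, 0, 0], "turn": [-1.571, 0, 0], "grip": 93},
  {"xyz": [-85, 0, 0], "turn": [-1.571, 0, 0], "grip": 93},
  {"xyz": [-85, 0, 0], "turn": [-1.571, 0, 0], "grip": 93},
  {"xyz": [-85, 0, 0], "turn": [-1.571, 0, 0], "grip": 93},
  {"xyz": [-85, 0, 0], "turn": [-1.571, 0, 0], "grip": 93},
  {"xyz": [-85, 0, 0], "turn": [-1.571, 0, 0], "grip": 93},
  {"xyz": [-85, 0, 0], "turn": [-1.571, 0, 0], "grip": 93},
])

```text
t: 18.05
tool_pos: [0.4974, 0.0812, 0.2561]
orientation: [0.46, 1.531, -0.46]
force: [0.6, 0.3, -0.1]
opening: 0.093
```

```bash
python3 - <<'E'
from h import *
s=telemetry.read_state();print(s['tool_pos'],s['opening'],s['force'])
w=shot('wrist','w6');p=P('wrist'); im=shot('top','t6')
c,q=np.cos(.485),-np.sin(.485)
X=[[.4964+c*u-q*v,.0817+q*u+c*v,.13] for u,v in((-.032,-.02),(.032,-.02),(.032,.02),(-.032,.02))]
Q=proj('wrist',X,p);cv2.polylines(w,[Q.astype(np.int32).reshape(-1,1,2)],True,(0,0,255),1)
# gate crop, with pocket rims drawn
for cy,h in((.062,.028),(.138,.026),(.224,.038)):
    x=.6705-cy;y=.2905+.02*cy
    X=proj('top',[[x-h,y-.036,.075],[x+h,y-.036,.075],[x+h,y+.036,.075],[x-h,y+.036,.075]])
    cv2.polylines(im,[(X*16).astype(np.int32).reshape(-1,1,2)],True,(0,0,255),1,shift=4)
cv2.imwrite('pics/comb6.png',np.hstack([cv2.resize(w[60:330,130:400],(400,400)),cv2.resize(im[145:245,150:250],(400,400),interpolation=cv2.INTER_NEAREST)]))
M=down(-q,c); go([.4964,.0817,.22],M,'a');go([.4964,.0817,.106],M,'b')
E
```

```text
[0.49738844 0.08119072 0.25614581] 0.09303309971207202 [ 0.55961208  0.30455516 -0.07420451]
a xyz [-28.9, -0.2, -1.4] turn [-0.105, -0.009, 0.002] rows>= 0.6
b xyz [85.1, 0.1, -0.4] turn [-0.105, -0.009, 0.002] rows>= 1.4
```

View pics/comb6.png

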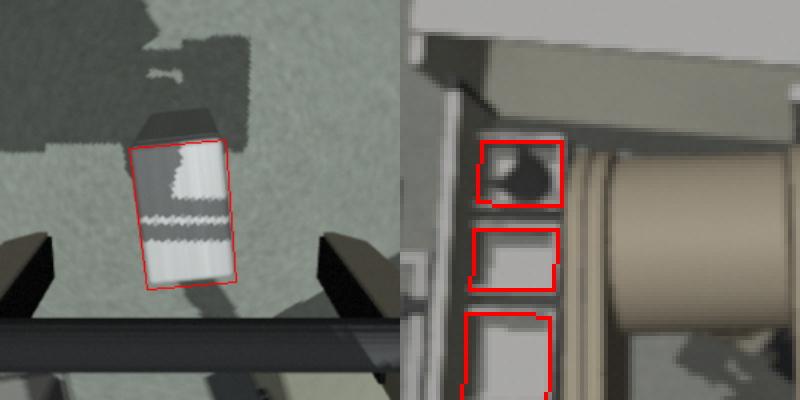

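Request:
step_arm([
  {"xyz": [0, 0, -0.5], "turn": [-0.105, -0.009, 0.002], "grip": 93},
  {"xyz": [45, 0, -0.5], "turn": [-0.105, -0.009, 0.002], "grip": 93},
  {"xyz": [85, 0, -0.5], "turn": [-0.105, -0.009, 0.002], "grip": 93},
  {"xyz": [85, 0, -0.5], "turn": [-0.105, -0.009, 0.002], "grip": 0},
  {"xyz": [85, 0, -0.5], "turn": [-0.105, -0.009, 0.002], "grip": 0},
  {"xyz": [85, 0, -0.5], "turn": [-0.105, -0.009, 0.002], "grip": 0},
  {"xyz": [85, 0, -0.5], "turn": [-0.105, -0.009, 0.002], "grip": 0},
  {"xyz": [85, 0, -0.5], "turn": [-0.105, -0.009, 0.002], "grip": 0},
  {"xyz": [85, 0, -0.5], "turn": [-0.105, -0.009, 0.002], "grip": 0},
], force=30)

```text
t: 19.27
tool_pos: [0.4964, 0.0817, 0.1717]
orientation: [0.382, 1.536, -0.382]
force: [-0.3, -0.1, 2.0]
opening: 0.04
```

```bash
python3 - <<'E'
from h import *
s=telemetry.read_state();print(s['tool_pos'],s['opening'],s['force'])
R0=R.from_rotvec(s['orientation']).as_matrix();print('jaw yaw',np.arctan2(R0[1,1],R0[0,1]), 'up150',R0.T@[0,0,150])
go([.5325,.293,.275],down(1,-.02),'above mid')
E
```

```text
[0.49639398 0.081716   0.17173039] 0.03999371657256918 [-0.30080087 -0.14833655  2.00474974]
jaw yaw 1.0835743716141863 up150 [-1.49999972e+02 -1.95212856e-03  9.16237682e-02]
above mid xyz [-168.3, 203.6, -66.9] turn [1.104, 0.001, -0.0] rows>= 5.9
```

Request:
step_arm([
  {"xyz": [-60, 0, 0], "turn": [0, 0, 0], "grip": 0},
  {"xyz": [-120, 0, 0], "turn": [0.187, 0, 0], "grip": 0},
  {"xyz": [-168, 60, -20], "turn": [0.374, 0, 0], "grip": 0},
  {"xyz": [-168, 120, -40], "turn": [0.56, 0, 0], "grip": 0},
  {"xyz": [-168, 203.5, -67], "turn": [0.74, 0, 0], "grip": 0},
  {"xyz": [-168, 203.5, -67], "turn": [0.92, 0, 0], "grip": 0},
  {"xyz": [-168, 203.5, -67], "turn": [1.104, 0, 0], "grip": 0},
  {"xyz": [-168, 203.5, -67], "turn": [1.104, 0, 0], "grip": 0},
  {"xyz": [-168, 203.5, -67], "turn": [1.104, 0, 0], "grip": 0},
  {"xyz": [-168, 203.5, -67], "turn": [1.104, 0, 0], "grip": 0},
])

```text
t: 20.52
tool_pos: [0.5324, 0.2923, 0.3394]
orientation: [1.223, 1.2, -1.223]
force: [-0.4, -0.7, -2.1]
opening: 0.0401
```

```bash
python3 - <<'E'
from h import *
s=telemetry.read_state();R0=R.from_rotvec(s['orientation']).as_matrix();G=s['tool_pos']+.065*R0[:,0];print(G,s['opening'],s['dq'].round(2),R0[:,0])
w=shot('wrist','w7');p=P('wrist')
def box(X,col): cv2.polylines(w,[(proj('wrist',X,p)*16).astype(np.int32).reshape(-1,1,2)],True,col,1,shift=4)
for cy,h in((.062,.028),(.138,.026),(.224,.038)):
    x=.6715-cy;y=.2905+.02*cy
    box([[x-h,y-.036,.075],[x+h,y-.036,.075],[x+h,y+.036,.075],[x-h,y+.036,.075]],(0,255,0))
g=G.copy();g[2]-=.1067
box([g+[a,b,0] for a,b in((-.02,-.032),(.02,-.032),(.02,.032),(-.02,.032))],(0,0,255))
box([[.6715,.326,.14],[.3975,.3315,.14],[.3975,.3415,.14],[.6715,.336,.14]],(255,0,0))
cv2.imwrite('pics/w7b.png',cv2.resize(w[40:300,60:400],None,fx=2.3,fy=2.3,interpolation=cv2.INTER_CUBIC))
E
```

```text
[0.53238884 0.29229705 0.27443214] 0.04005683981476707 [-0.   -0.   -0.   -0.   -0.    0.02] [ 2.37494999e-04 -2.29440592e-04 -9.99999945e-01]
```

View pics/w7b.png

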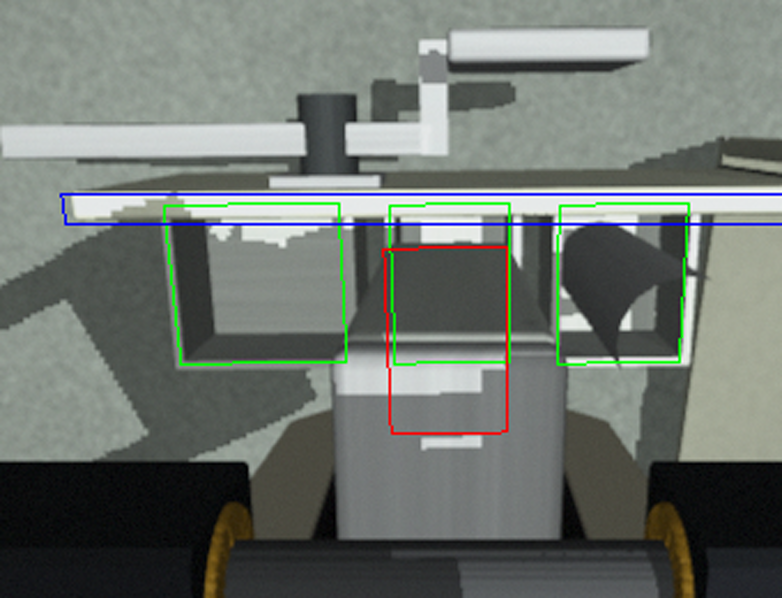

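The predicted rims and panel match the wrist view to about 1 mm, and the canister is square over the middle pocket. I'll lower it.

Request:
step_arm([
  {"xyz": [45, 0.6, -1.2], "turn": [0, 0, 0], "grip": 0},
  {"xyz": [75, 0.6, -1.2], "turn": [0, 0, 0], "grip": 0},
  {"xyz": [95, 0.6, -1.2], "turn": [0, 0, 0], "grip": 0},
  {"xyz": [110, 0.6, -1.2], "turn": [0, 0, 0], "grip": 0},
  {"xyz": [120, 0.6, -1.2], "turn": [0, 0, 0], "grip": 0},
  {"xyz": [120, 0.6, -1.2], "turn": [0, 0, 0], "grip": 0},
])

```text
t: 21.32
tool_pos: [0.5329, 0.2941, 0.2191]
orientation: [1.224, 1.199, -1.224]
force: [0.1, 0.3, -1.9]
opening: 0.04
```

Request:
step_arm([
  {"xyz": [10, 0, 0], "turn": [0, 0, 0], "grip": 0},
  {"xyz": [18, 0, 0], "turn": [0, 0, 0], "grip": 0},
  {"xyz": [21, 0, 0], "turn": [0, 0, 0], "grip": 0},
  {"xyz": [21, 0, 0], "turn": [0, 0, 0], "grip": 0},
])

```text
t: 21.82
tool_pos: [0.5327, 0.2941, 0.1979]
orientation: [1.223, 1.2, -1.225]
force: [1.2, -0.2, -1.8]
opening: 0.0398
```

Request:
step_arm([
  {"xyz": [2.5, 0, 0], "turn": [0, 0, 0], "grip": 0},
  {"xyz": [1.5, 0, 0], "turn": [0, 0, 0], "grip": 56},
  {"xyz": [1.5, 0, 0], "turn": [0, 0, 0], "grip": 56},
  {"xyz": [1.5, 0, 0], "turn": [0, 0, 0], "grip": 56},
  {"xyz": [-40, 0, 0], "turn": [0, 0, 0], "grip": 56},
  {"xyz": [-95, 0, 0], "turn": [0, 0, 0], "grip": 56},
  {"xyz": [-150, 0, 0], "turn": [0, 0, 0], "grip": 93},
])

```text
t: 22.7
tool_pos: [0.5326, 0.294, 0.3496]
orientation: [1.224, 1.199, -1.225]
force: [-0.1, -0.0, -0.5]
opening: 0.0619
```

```bash
python3 - <<'E'
from h import *
def c2(u,v,z): return onz('top',u/4+280-.4,v/4+160-.4,z)[:2]
J=c2(397,302,.11)
for n,p in (('green',(390,432)),('yellow',(525,268))):
    d=c2(*p,.11)-J; print(n,d,np.linalg.norm(d),np.degrees(np.arctan2(d[1],d[0])))
for n,q in(('reag',[.424,-.234]),('carton',[.537,-.271])): d=np.array(q)-J; print(n,np.linalg.norm(d),np.degrees(np.arctan2(d[1],d[0])))
print(telemetry.read_state()['tool_pos'],telemetry.read_state()['opening'])
a=np.radians(45); go([*J,.22],down(np.cos(a),np.sin(a)),'jar above'); print(J)
E
```

```text
green [-0.10500588  0.00882795] 0.10537631766505003 175.19438496027257
yellow [ 0.02989503 -0.10591251] 0.1100507745139286 -74.23766668317607
reag 0.15078032450274167 102.62913810363791
carton 0.1361413915477618 53.99398627776983
[0.5326304  0.29400425 0.34964782] 0.06188225528884661
jar above xyz [65.0, -61.9, 676.5] turn [-0.806, 0.0, 0.001] rows>= 10.9
[ 0.45696654 -0.3811323 ]
```

Request:
step_arm([
  {"xyz": [0, -62, 676], "turn": [-0.806, 0, 0], "grip": 93},
  {"xyz": [0, -62, 676], "turn": [-0.806, 0, 0], "grip": 93},
  {"xyz": [0, -62, 676], "turn": [-0.806, 0, 0], "grip": 93},
  {"xyz": [0, -62, 676], "turn": [-0.806, 0, 0], "grip": 93},
  {"xyz": [0, -62, 676], "turn": [-0.806, 0, 0], "grip": 93},
  {"xyz": [0, -62, 676], "turn": [-0.806, 0, 0], "grip": 93},
  {"xyz": [0, -62, 676], "turn": [-0.806, 0, 0], "grip": 93},
  {"xyz": [0, -62, 676], "turn": [-0.806, 0, 0], "grip": 93},
  {"xyz": [40, -62, 676], "turn": [-0.806, 0, 0], "grip": 93},
  {"xyz": [65, -62, 676], "turn": [-0.806, 0, 0], "grip": 93},
  {"xyz": [65, -62, 676], "turn": [-0.806, 0, 0], "grip": 93},
  {"xyz": [65, -62, 676], "turn": [-0.806, 0, 0], "grip": 93},
])

```text
t: 24.2
tool_pos: [0.4555, -0.3829, 0.2811]
orientation: [0.617, 1.484, -0.616]
force: [0.5, 0.5, -0.8]
opening: 0.0931
```

Request:
step_arm([
  {"xyz": [0, 0, 0], "turn": [0, 0, 0], "grip": 93},
  {"xyz": [0, 0, 0], "turn": [0, 0, 0], "grip": 93},
])

```text
t: 24.45
tool_pos: [0.458, -0.3793, 0.2845]
orientation: [0.613, 1.481, -0.613]
force: [-0.5, -0.4, -0.1]
opening: 0.0931
```

```bash
python3 - <<'E'
from h import *
s=telemetry.read_state();print(s['tool_pos'],s['dq'].round(2))
w=shot('wrist','w8');p=P('wrist')
th=np.linspace(0,2*np.pi,60)
for z,r in((.11,.03),(0,.03)):
    q=proj('wrist',np.c_[.457+r*np.cos(th),-.3811+r*np.sin(th),0*th+z],p); cv2.polylines(w,[q.astype(np.int32).reshape(-1,1,2)],True,(0,0,255),1)
im=shot('top','t8')
cv2.imwrite('pics/comb8.png',np.hstack([cv2.resize(w[:,60:444],(400,400)),cv2.resize(im[125:255,145:265],(370,400),interpolation=cv2.INTER_CUBIC)]))
go([.457,-.3811,.22],down(1,1),'a');go([.457,-.3811,.082],down(1,1),'b')
E
```

```text
[ 0.45796792 -0.3793349   0.28450168] [ 0.01 -0.01 -0.   -0.   -0.   -0.  ]
a xyz [-0.2, -2.1, 0.5] turn [0.002, 0.002, -0.0] rows>= 0.0
b xyz [137.8, -2.2, 0.2] turn [0.002, 0.002, -0.0] rows>= 2.2
```

```bash
python3 - <<'E'
from h import *
w=cv2.imread('pics/w8.png').astype(int);p=P('wrist')
th=np.linspace(0,2*np.pi,60)
for z,r in((.11,.03),(0,.03)):
    q=proj('wrist',np.c_[.457+r*np.cos(th),-.3811+r*np.sin(th),0*th+z],p); print(z,q.min(0),q.max(0))
m=((w.min(2)>140)).astype(np.uint8)
n,l,st,ce=cv2.connectedComponentsWithStats(m)
for i in range(1,n):
    if st[i,4]>150: print(st[i],ce[i].round(0))
for c in (225,240,255,270): print(c,w[120:290:4,c].mean(1).astype(int).tolist())
E
```

```text
0.11 [212.87874366 149.08174293] [290.41539716 223.89244098]
0 [225.00069188 132.76411565] [280.32548871 187.24799997]
[363   0  46  24 851] [384.  10.]
[228 157  38  19 600] [247. 166.]
[216 182  50   7 209] [240. 185.]
[ 472  183   40   55 1326] [491. 211.]
[ 213  195   66   27 1236] [246. 207.]
225 [143, 147, 76, 75, 75, 80, 74, 76, 66, 74, 95, 65, 131, 130, 131, 132, 172, 183, 130, 186, 221, 221, 220, 149, 140, 141, 135, 139, 65, 49, 50, 50, 52, 50, 52, 51, 51, 50, 53, 22, 38, 39, 40]
240 [93, 92, 77, 77, 78, 64, 66, 88, 100, 66, 222, 223, 223, 223, 132, 128, 171, 131, 129, 189, 222, 223, 220, 221, 221, 178, 132, 137, 145, 140, 145, 138, 141, 138, 133, 145, 138, 138, 137, 24, 37, 35, 42]
255 [73, 75, 72, 74, 68, 67, 65, 103, 102, 68, 224, 223, 224, 223, 131, 132, 174, 131, 132, 154, 221, 222, 222, 221, 221, 201, 140, 139, 137, 140, 150, 131, 135, 135, 141, 137, 136, 131, 127, 22, 35, 37, 42]
270 [78, 78, 76, 74, 76, 70, 65, 64, 69, 96, 91, 102, 132, 132, 132, 131, 132, 131, 130, 131, 129, 189, 223, 222, 135, 136, 130, 132, 137, 136, 129, 136, 135, 130, 133, 138, 135, 132, 133, 21, 39, 37, 41]
```

Request:
step_arm([
  {"xyz": [60, -2, -1], "turn": [0, 0, 0], "grip": 93},
  {"xyz": [110, -2, -1], "turn": [0, 0, 0], "grip": 93},
  {"xyz": [137, -2, -1], "turn": [0, 0, 0], "grip": 93},
  {"xyz": [137, -2, -1], "turn": [0, 0, 0], "grip": 93},
  {"xyz": [137, -2, -1], "turn": [0, 0, 0], "grip": 0},
  {"xyz": [137, -2, -1], "turn": [0, 0, 0], "grip": 0},
  {"xyz": [137, -2, -1], "turn": [0, 0, 0], "grip": 0},
  {"xyz": [137, -2, -1], "turn": [0, 0, 0], "grip": 0},
  {"xyz": [137, -2, -1], "turn": [0, 0, 0], "grip": 0},
], force=25)

```text
t: 25.68
tool_pos: [0.4554, -0.3817, 0.1474]
orientation: [0.613, 1.481, -0.614]
force: [-0.8, -0.2, 4.7]
opening: 0.0593
```

```bash
python3 - <<'E'
from h import *
s=telemetry.read_state();R0=R.from_rotvec(s['orientation']).as_matrix();G=s['tool_pos']+.065*R0[:,0];print(G,s['opening'],s['force'],R0[:,0])
print('up',R0.T@[0,0,170]); go([.4475,.294,.245],down(1,-.02),'above wide')
E
```

```text
[ 0.45547606 -0.38182689  0.08239096] 0.05933348179888142 [-0.79930883 -0.22738531  4.68577811] [ 0.00111837 -0.00145565 -0.99999832]
up [-1.69999714e+02 -4.05857749e-02  3.09412399e-01]
above wide xyz [-163.6, 472.3, -483.0] turn [0.806, 0.002, -0.001] rows>= 11.1
```

Request:
step_arm([
  {"xyz": [-60, 0, 0], "turn": [0, 0, 0], "grip": 0},
  {"xyz": [-120, 0, 0], "turn": [0, 0, 0], "grip": 0},
  {"xyz": [-180, 0, 0], "turn": [0, 0, 0], "grip": 0},
  {"xyz": [-180, 472, -483], "turn": [0.806, 0, 0], "grip": 0},
  {"xyz": [-180, 472, -483], "turn": [0.806, 0, 0], "grip": 0},
  {"xyz": [-180, 472, -483], "turn": [0.806, 0, 0], "grip": 0},
  {"xyz": [-180, 472, -483], "turn": [0.806, 0, 0], "grip": 0},
  {"xyz": [-180, 472, -483], "turn": [0.806, 0, 0], "grip": 0},
  {"xyz": [-180, 472, -483], "turn": [0.806, 0, 0], "grip": 0},
  {"xyz": [-180, 472, -483], "turn": [0.806, 0, 0], "grip": 0},
  {"xyz": [-180, 472, -483], "turn": [0.806, 0, 0], "grip": 0},
  {"xyz": [-180, 472, -483], "turn": [0.806, 0, 0], "grip": 0},
])

```text
t: 27.18
tool_pos: [0.448, 0.1731, 0.326]
orientation: [1.224, 1.199, -1.225]
force: [0.7, 0.2, -3.0]
opening: 0.0591
```

```bash
python3 - <<'E'
from h import *
s=telemetry.read_state();print(s['tool_pos'],s['opening'],s['force'])
go([.4475,.294,.26],down(1,-.02),'above wide')
E
```

```text
[0.44801954 0.17309407 0.32598098] 0.0591315123682414 [ 0.71668254  0.16268782 -3.03380207]
above wide xyz [0.9, -3.0, -120.9] turn [-0.0, 0.0, 0.0] rows>= 1.9
```

Request:
step_arm([
  {"xyz": [0, -3, -121], "turn": [0, 0, 0], "grip": 0},
  {"xyz": [0, -3, -121], "turn": [0, 0, 0], "grip": 0},
  {"xyz": [0, -3, -121], "turn": [0, 0, 0], "grip": 0},
  {"xyz": [0, -3, -121], "turn": [0, 0, 0], "grip": 0},
  {"xyz": [0, -3, -121], "turn": [0, 0, 0], "grip": 0},
])

```text
t: 27.8
tool_pos: [0.4483, 0.291, 0.3262]
orientation: [1.225, 1.198, -1.226]
force: [0.0, -0.8, -2.9]
opening: 0.0596
```

```bash
python3 - <<'E'
from h import *
s=telemetry.read_state();R0=R.from_rotvec(s['orientation']).as_matrix();G=s['tool_pos']+.065*R0[:,0];print(G,s['opening'],s['dq'].round(2))
w=shot('wrist','w9');p=P('wrist');g=cv2.cvtColor(w,cv2.COLOR_BGR2GRAY).astype(int)
def show(n,X): print(n,proj('wrist',X,p).round(1).tolist())
b=G[2]-.0824
show('jar bottom l,r,far',[[G[0]-.03,G[1],b],[G[0]+.03,G[1],b],[G[0],G[1]+.03,b]])
x,y=.4475,.295
show('wide rim corners (-x-y,+x-y,+x+y,-x+y)',[[x-.038,y-.036,.075],[x+.038,y-.036,.075],[x+.038,y+.036,.075],[x-.038,y+.036,.075]])
show('panel top inner/outer at x=.42,.50,.60',[[.42,.331,.14],[.42,.341,.14],[.5,.3295,.14],[.5,.3395,.14],[.6,.3275,.14],[.6,.3375,.14]])
for X in(.42,.5,.6):
    u=int(proj('wrist',[[X,.335,.14]],p)[0][0]); print('col',u,'rows 90-150',g[90:150:2,u].tolist())
for r in(140,155,170,185): print('row',r,'cols 150-370',g[r,150:370:4].tolist())
for c in(235,250,265): print('col',c,'rows 100-200',g[100:200:4,c].tolist())
E
```

```text
[0.44832508 0.290986   0.26116464] 0.05960983058625784 [-0.01 -0.01 -0.    0.   -0.    0.  ]
jar bottom l,r,far [[211.1, 199.0], [297.1, 197.1], [253.0, 155.5]]
wide rim corners (-x-y,+x-y,+x+y,-x+y) [[216.7, 198.9], [291.7, 197.2], [292.1, 125.4], [212.9, 127.3]]
panel top inner/outer at x=.42,.50,.60 [[216.5, 134.9], [215.8, 121.8], [319.5, 134.5], [319.8, 121.4], [448.3, 134.1], [449.9, 121.1]]
col 216 rows 90-150 [170, 211, 210, 208, 206, 206, 202, 186, 72, 80, 120, 138, 81, 79, 80, 90, 225, 227, 226, 227, 226, 215, 101, 118, 126, 127, 139, 150, 151, 161]
col 319 rows 90-150 [198, 211, 205, 206, 203, 204, 212, 148, 131, 133, 140, 82, 193, 208, 182, 184, 226, 226, 226, 226, 223, 130, 52, 50, 51, 50, 51, 50, 50, 50]
col 449 rows 90-150 [142, 142, 138, 111, 71, 69, 65, 64, 61, 60, 63, 78, 83, 80, 165, 223, 225, 224, 224, 223, 138, 48, 51, 50, 49, 50, 50, 68, 101, 62]
row 140 cols 150-370 [78, 146, 110, 107, 148, 147, 149, 149, 148, 145, 143, 146, 147, 145, 78, 80, 227, 69, 220, 221, 221, 219, 221, 220, 221, 220, 221, 219, 220, 221, 221, 220, 170, 126, 125, 50, 193, 156, 79, 49, 51, 
[... 547 characters left out ...]
, 73, 152, 204, 202, 208, 205, 203, 209]
row 185 cols 150-370 [76, 75, 78, 73, 78, 77, 76, 78, 77, 78, 82, 77, 75, 78, 80, 78, 64, 64, 68, 68, 69, 70, 71, 75, 74, 76, 77, 77, 80, 79, 67, 68, 65, 66, 59, 59, 196, 92, 78, 50, 51, 128, 49, 50, 48, 50, 48, 54, 174, 204, 201, 205, 201, 204, 203]
col 235 rows 100-200 [206, 183, 77, 133, 80, 110, 226, 227, 207, 225, 220, 225, 127, 130, 130, 131, 97, 69, 70, 69, 68, 71, 71, 76, 92]
col 250 rows 100-200 [204, 169, 76, 111, 82, 137, 226, 226, 192, 224, 220, 226, 128, 129, 129, 109, 71, 73, 73, 76, 74, 74, 77, 118, 97]
col 265 rows 100-200 [204, 156, 75, 77, 80, 154, 227, 226, 184, 224, 222, 187, 130, 126, 132, 127, 75, 67, 68, 70, 69, 77, 78, 119, 97]
```

Request:
step_arm([
  {"xyz": [30, 0, -7], "turn": [0, 0, 0], "grip": 0},
  {"xyz": [70, 0, -7], "turn": [0, 0, 0], "grip": 0},
  {"xyz": [95, 0, -7], "turn": [0, 0, 0], "grip": 0},
  {"xyz": [110, 0, -7], "turn": [0, 0, 0], "grip": 0},
  {"xyz": [125, 0, -7], "turn": [0, 0, 0], "grip": 0},
  {"xyz": [125, 0, -7], "turn": [0, 0, 0], "grip": 0},
])

```text
t: 28.6
tool_pos: [0.4481, 0.2987, 0.2006]
orientation: [1.223, 1.199, -1.226]
force: [-0.9, 0.5, -2.7]
opening: 0.0595
```

Request:
step_arm([
  {"xyz": [12, 0, 0], "turn": [0, 0, 0], "grip": 0},
  {"xyz": [22, 0, 0], "turn": [0, 0, 0], "grip": 0},
  {"xyz": [27, 0, 0], "turn": [0, 0, 0], "grip": 0},
  {"xyz": [27, 0, 0], "turn": [0, 0, 0], "grip": 0},
])

```text
t: 29.1
tool_pos: [0.448, 0.299, 0.1738]
orientation: [1.223, 1.2, -1.225]
force: [0.1, -0.9, -2.7]
opening: 0.0592
```

Request:
step_arm([
  {"xyz": [2, 0, 0], "turn": [0, 0, 0], "grip": 0},
  {"xyz": [2, 0, 0], "turn": [0, 0, 0], "grip": 74},
  {"xyz": [2, 0, 0], "turn": [0, 0, 0], "grip": 74},
  {"xyz": [2, 0, 0], "turn": [0, 0, 0], "grip": 74},
  {"xyz": [-30, 0, 0], "turn": [0, 0, 0], "grip": 74},
  {"xyz": [-85, 0, 0], "turn": [0, 0, 0], "grip": 74},
  {"xyz": [-140, 0, 0], "turn": [0, 0, 0], "grip": 74},
  {"xyz": [-180, 0, 0], "turn": [0, 0, 0], "grip": 74},
  {"xyz": [-180, 0, 150], "turn": [0, 0, 0], "grip": 74},
  {"xyz": [-180, 0, 150], "turn": [0, 0, 0], "grip": 74},
  {"xyz": [-180, 0, 150], "turn": [0, 0, 0], "grip": 74},
  {"xyz": [-180, 0, 150], "turn": [0, 0, 0], "grip": 74},
])

```text
t: 30.6
tool_pos: [0.4454, 0.1478, 0.3549]
orientation: [1.227, 1.197, -1.225]
force: [-0.2, 0.4, -0.6]
opening: 0.0742
```

```bash
python3 - <<'E'
from h import *
s=telemetry.read_state();print(s['tool_pos'],s['opening'],s['force'])
w=shot('wrist','w10');p=P('wrist');sd=shot('side','s10');np.set_printoptions(suppress=True)
g=cv2.cvtColor(w,cv2.COLOR_BGR2GRAY).astype(int)
print('panel px',proj('wrist',[[.42,.332,.14],[.42,.342,.14],[.6,.330,.14],[.6,.340,.14]],p).round(0).tolist())
th=np.linspace(0,2*np.pi,40)
for n,x,y,z,r in(('jar',.448,.296,.135,.03),('flask',.609,.292,.175,.022)):
    q=proj('wrist',np.c_[x+r*np.cos(th),y+r*np.sin(th),0*th+z],p);c=q.mean(0).astype(int);print(n,'top box',q.min(0).round(0),q.max(0).round(0));
    if 0<=c[1]<384 and 0<=c[0]<512: print('row',c[1],g[c[1],max(c[0]-60,0):c[0]+60:4].tolist());print('col',c[0],g[max(0,c[1]-60):c[1]+60:4,c[0]].tolist())
q=proj('wrist',[[.533+a,.2935+b,.155] for a,b in((-.02,-.032),(.02,-.032),(.02,.032),(-.02,.032))],p);print('can',q.round(0).tolist());c=q.mean(0).astype(int)
print('row',c[1],g[c[1],c[0]-60:c[0]+60:4].tolist());print('col',c[0],g[max(0,c[1]-60):c[1]+60:4,c[0]].tolist())
for n in('jar','w'): pass
for X in(.42,.6):
    u,v=proj('wrist',[[X,.336,.14]],p)[0].astype(int);print('panel col',u,'from',v-30,g[max(v-30,0):v+30:2,min(u,511)].tolist())
E
```

```text
[0.44541482 0.14782342 0.35485634] 0.07424792709577795 [-0.19993778  0.43914179 -0.58358262]
panel px [[215.0, -61.0], [214.0, -76.0], [455.0, -64.0], [456.0, -79.0]]
jar top box [215. -50.] [291.  34.]
flask top box [457. -60.] [523.  13.]
can [[340.0, 34.0], [392.0, 33.0], [399.0, -64.0], [343.0, -63.0]]
row -14 [41, 39, 43, 40, 42, 40, 41, 42, 41, 41, 40, 40, 39, 42, 41, 38, 42, 41, 38, 39, 38, 38, 40, 40, 41, 41, 37, 42, 38, 40]
col 368 [192, 190, 191, 189, 192, 191, 183, 71, 41, 44, 104, 145]
panel col 214 from -96 [156, 146, 135, 114, 115, 121, 130, 130, 131, 129, 130, 152, 167, 198, 213, 214, 213, 214, 214, 215, 214, 215, 213, 213, 215, 215, 214, 212, 70, 68, 72, 71, 70, 71, 130, 128, 126, 134, 133, 134, 134, 133, 135, 135, 141, 136, 137, 137, 135, 135, 133, 137, 144, 139, 140, 144, 143, 137, 136, 141, 141, 140, 140, 139, 140, 135, 131, 136, 135, 136, 133, 138, 140, 112, 75, 75, 83, 72, 72, 104, 136, 141, 135, 130, 128, 128, 133, 134, 135, 134, 132, 97, 73, 75, 77, 73, 117, 140, 140, 144, 139, 132, 138, 142, 143, 137, 129, 137, 143, 139, 136, 137, 139, 144, 138, 135, 136, 138,
[... 353 characters left out ...]
 143, 143, 145, 141, 141, 141, 142, 142, 141, 143, 143, 140, 142, 142, 146, 144, 143, 144, 143, 143, 141, 141, 143, 143, 141, 143, 142, 142, 141, 143, 143, 146, 143, 142, 143, 143, 145, 148, 144, 143, 144, 144, 141, 141, 144, 142, 144, 142, 143, 142, 144, 144, 141, 142, 139, 140, 141, 138, 139, 141, 142, 139, 138, 139, 138, 139, 138, 140, 136, 137, 138, 138, 138, 140, 142, 138, 137, 137, 137, 138, 139, 140, 138, 137, 136, 139, 137, 136, 135, 137, 136, 137, 138, 139, 139, 136, 136, 138, 138, 138, 76, 70, 67, 46, 9, 11, 10, 9, 8, 11, 7, 5, 7, 11, 8, 12, 11, 11, 9, 10, 11, 9, 10, 10, 8, 2, 7, 7, 5, 11, 9, 6, 11, 12, 21, 28, 25, 28, 31, 31, 33, 33, 32, 36, 32, 33, 32, 31, 31, 31, 33, 33, 28, 23]
```

Request:
step_arm([
  {"xyz": [-95, 85, -110], "turn": [0, 0, 0], "grip": 74},
  {"xyz": [-95, 85, -110], "turn": [0, 0, 0], "grip": 74},
  {"xyz": [-95, 85, -110], "turn": [0, 0, 0], "grip": 74},
  {"xyz": [-95, 85, -110], "turn": [0, 0, 0], "grip": 74},
  {"xyz": [-95, 85, -110], "turn": [0, 0, 0], "grip": 74},
])

```text
t: 31.32
tool_pos: [0.5319, 0.2581, 0.4481]
orientation: [1.222, 1.201, -1.225]
force: [0.5, -0.0, -0.9]
opening: 0.0739
```

```bash
python3 - <<'E'
from h import *
s=telemetry.read_state();print(s['tool_pos'])
w=shot('wrist','w11');p=P('wrist');g=cv2.cvtColor(w,cv2.COLOR_BGR2GRAY).astype(int)
print('panel px',proj('wrist',[[.42,.332,.14],[.42,.342,.14],[.6,.330,.14],[.6,.340,.14]],p).round(0).tolist())
for n,x,y,z,a,b in(('jar',.448,.296,.135,.03,.03),('can',.533,.2935,.155,.02,.032),('flask',.609,.292,.175,.022,.022)):
    q=proj('wrist',[[x-a,y,z],[x+a,y,z],[x,y-b,z],[x,y+b,z],[x,y,z]],p);c=q[4].astype(int);print(n,'l,r cols',q[:2,0].round(0),'bot,top rows',q[2:4,1].round(0),'c',c)
    print(' row from',c[0]-54,g[c[1],c[0]-54:c[0]+54:3].tolist());print(' col from',c[1]-60,g[max(0,c[1]-60):c[1]+60:3,c[0]].tolist())
for X in(.42,.6):
    u,v=proj('wrist',[[X,.336,.14]],p)[0].astype(int);print('panel col',u,'from',v-20,g[v-20:v+20:2,u].tolist())
E
```

```text
[0.53191961 0.25812731 0.44810399]
panel px [[152.0, 92.0], [151.0, 82.0], [316.0, 90.0], [316.0, 81.0]]
jar l,r cols [154. 207.] bot,top rows [150.  97.] c [180 124]
 row from 126 [127, 124, 131, 122, 130, 125, 110, 96, 65, 67, 67, 204, 206, 204, 207, 206, 206, 206, 206, 206, 206, 207, 206, 206, 207, 206, 112, 140, 85, 61, 102, 114, 209, 52, 72, 68]
 col from 64 [190, 186, 183, 122, 67, 70, 67, 206, 205, 198, 114, 114, 162, 206, 207, 207, 207, 208, 207, 208, 206, 206, 206, 207, 207, 206, 206, 176, 76, 104, 71, 72, 70, 68, 73, 64, 67, 70, 71, 69]
can l,r cols [237. 274.] bot,top rows [156.  96.] c [255 126]
 row from 201 [207, 104, 135, 75, 60, 110, 113, 206, 48, 68, 72, 101, 82, 180, 186, 190, 190, 189, 192, 186, 194, 194, 190, 187, 157, 71, 150, 67, 67, 46, 109, 170, 38, 39, 39, 40]
 col from 66 [144, 144, 135, 122, 122, 123, 207, 208, 198, 114, 179, 198, 197, 197, 196, 195, 197, 195, 194, 193, 192, 193, 191, 191, 189, 192, 187, 152, 102, 86, 133, 126, 131, 133, 129, 122, 125, 125, 132, 128]
flask l,r cols [308. 351.] bot,top rows [149. 106.] c [329 128]
 row from 275 [55, 209, 65, 69, 49, 75, 117, 134, 40, 40, 39, 81, 112, 113, 170, 154, 113, 115, 46, 45, 48, 206, 64, 62, 142, 137, 141, 142, 143, 142, 140, 138, 140, 141, 141, 138]
 col from 68 [130, 128, 126, 126, 131, 206, 208, 203, 89, 93, 90, 98, 84, 72, 72, 64, 61, 67, 65, 57, 46, 43, 42, 43, 44, 49, 59, 207, 70, 68, 65, 69, 64, 65, 68, 67, 65, 63, 67, 67]
panel col 151 from 67 [185, 185, 182, 131, 80, 66, 71, 71, 117, 206, 206, 205, 200, 73, 67, 68, 69, 130, 127, 128]
panel col 316 from 64 [124, 129, 127, 125, 129, 129, 120, 131, 125, 161, 208, 206, 207, 182, 97, 117, 117, 207, 205, 210]
```

Request:
step_arm([
  {"xyz": [0, -130, 330], "turn": [0, 0, 0], "grip": 74},
  {"xyz": [0, -130, 330], "turn": [0, 0, 0], "grip": 74},
  {"xyz": [0, -130, 330], "turn": [0, 0, 0], "grip": 74},
  {"xyz": [0, -130, 330], "turn": [0, 0, 0], "grip": 74},
  {"xyz": [0, -130, 330], "turn": [0, 0, 0], "grip": 74},
  {"xyz": [0, -130, 330], "turn": [0, 0, 0], "grip": 74},
  {"xyz": [0, -130, 330], "turn": [0, 0, 0], "grip": 74},
])

```text
t: 32.25
tool_pos: [0.3939, -0.072, 0.4488]
orientation: [1.228, 1.196, -1.228]
force: [0.8, 1.2, 0.6]
opening: 0.0741
```

```bash
python3 - <<'E'
from h import *
s=telemetry.read_state();print(s['tool_pos'],s['force'])
t=shot('top','t12');sd=shot('side','s12');g=cv2.cvtColor(sd,cv2.COLOR_BGR2GRAY).astype(int);gt=cv2.cvtColor(t,cv2.COLOR_BGR2GRAY).astype(int)
# flask in side view: edges at heights
M=R.from_rotvec(P('side')[1]).as_matrix();rt=M[0];rt=rt/np.linalg.norm(rt[:2]);
for z in(.09,.12,.15,.17):
    c=np.array([.609,.292,z]);q=proj('side',[c-rt*.022,c,c+rt*.022]);print(z,'exp',q[:,0].round(1),'row',q[1,1].round(0),g[int(q[1,1]),int(q[1,0])-14:int(q[1,0])+15].tolist())
# bystanders: change vs start in both views
a0=cv2.imread('pics/top0.png').astype(int);s0=cv2.imread('pics/side0.png').astype(int)
for n,x,y,z,r in(('beaker',.436,-.102,.045,.04),('reag',.424,-.234,.07,.04),('carton',.537,-.271,.04,.04),('cyl',.683,-.226,.1,.04),('wash',.572,.492,.075,.04),('mug',.396,.523,.04,.05)):
    o=[]
    for nm,A,B in(('top',a0,t),('side',s0,sd)):
        u,v=proj(nm,[[x,y,z]])[0].astype(int);k=14;o.append(round(float(np.median(np.abs(A[v-k:v+k,u-k:u+k]-B[v-k:v+k,u-k:u+k])))+np.abs(A[v-k:v+k,u-k:u+k]-B[v-k:v+k,u-k:u+k]).mean()/100,2))
    print(n,o)
for X in(.42,.6):
    u,v=proj('top',[[X,.336,.14]])[0].astype(int);print('panel row',v,'cols from',u-8,gt[v,u-8:u+9].tolist(),proj('top',[[X,.331,.14]])[0])
E
```

```text
[ 0.39393351 -0.07201941  0.44883393] [0.75639749 1.19237112 0.58194124]
0.09 exp [220.8 226.5 232.2] row 154.0 [63, 79, 84, 84, 88, 92, 94, 96, 93, 82, 73, 76, 80, 77, 80, 80, 80, 78, 76, 63, 39, 12, 30, 72, 90, 89, 91, 93, 94]
0.12 exp [220.5 226.3 232. ] row 148.0 [55, 55, 51, 51, 48, 53, 59, 70, 72, 69, 70, 75, 78, 79, 81, 81, 80, 78, 72, 55, 29, 24, 55, 81, 90, 90, 90, 91, 90]
0.15 exp [220.2 226.1 231.9] row 142.0 [37, 47, 55, 59, 66, 72, 75, 80, 75, 71, 75, 75, 79, 81, 82, 81, 76, 73, 77, 84, 88, 84, 83, 81, 73, 66, 64, 55, 34]
0.17 exp [220.  225.9 231.8] row 137.0 [87, 79, 70, 68, 62, 53, 40, 31, 22, 19, 20, 23, 30, 36, 46, 53, 56, 76, 107, 113, 89, 61, 35, 15, 9, 20, 34, 44, 44]
beaker [np.float64(20.25), np.float64(6.06)]
reag [np.float64(21.29), np.float64(5.05)]
carton [np.float64(1.01), np.float64(5.05)]
cyl [np.float64(1.01), np.float64(5.05)]
wash [np.float64(1.01), np.float64(48.94)]
mug [np.float64(1.01), np.float64(5.07)]
panel row 242 cols from 150 [120, 136, 153, 154, 131, 91, 120, 157, 164, 143, 87, 55, 56, 56, 54, 55, 65] [160.03229422 242.13913712]
panel row 186 cols from 153 [114, 115, 114, 114, 115, 112, 118, 143, 164, 165, 143, 86, 53, 55, 56, 56, 55] [163.21001701 186.91701757]
```

Request:
step_arm([
  {"xyz": [0, -110, -480], "turn": [0, 0, 0], "grip": 74},
  {"xyz": [0, -110, -480], "turn": [0, 0, 0], "grip": 74},
  {"xyz": [0, -110, -480], "turn": [0, 0, 0], "grip": 74},
  {"xyz": [0, -110, -480], "turn": [0, 0, 0], "grip": 74},
  {"xyz": [0, -110, -480], "turn": [0, 0, 0], "grip": 74},
  {"xyz": [0, -110, -480], "turn": [0, 0, 0], "grip": 74},
  {"xyz": [0, -110, -480], "turn": [0, 0, 0], "grip": 74},
  {"xyz": [0, -110, -480], "turn": [0, 0, 0], "grip": 74},
  {"xyz": [0, -110, -480], "turn": [0, 0, 0], "grip": 74},
  {"xyz": [0, -110, -480], "turn": [0, 0, 0], "grip": 74},
])

```text
t: 33.6
tool_pos: [0.2945, 0.4129, 0.4487]
orientation: [1.221, 1.2, -1.224]
force: [-0.1, -0.1, -0.4]
opening: 0.0739
```

```bash
python3 - <<'E'
from h import *
s=telemetry.read_state();print(s['tool_pos'],s['force'])
t=shot('top','t13');sd=shot('side','s13');g=cv2.cvtColor(sd,cv2.COLOR_BGR2GRAY).astype(int)
M=R.from_rotvec(P('side')[1]).as_matrix();rt=M[0];rt=rt/np.linalg.norm(rt[:2]);
for n,x,y,r,zs in(('flask',.609,.292,.022,(.09,.13,.165)),('can',.533,.295,.02,(.09,.13)),('jar',.448,.296,.03,(.085,.125))):
  for z in zs:
    c=np.array([x,y,z]);q=proj('side',[c-rt*r,c,c+rt*r]);print(n,z,'exp',q[:,0].round(1),'from',int(q[1,0])-14,g[int(q[1,1]),int(q[1,0])-14:int(q[1,0])+15].tolist())
a0=cv2.imread('pics/top0.png').astype(int);s0=cv2.imread('pics/side0.png').astype(int)
for n,x,y,z in(('beaker',.436,-.102,.045),('reag',.424,-.234,.07),('carton',.537,-.271,.04),('cyl',.683,-.226,.1),('wash',.572,.492,.075),('mug',.396,.523,.04)):
    o=[]
    for nm,A,B in(('top',a0,t),('side',s0,sd)):
        u,v=proj(nm,[[x,y,z]])[0].astype(int);k=14;D=np.abs(A[v-k:v+k,u-k:u+k]-B[v-k:v+k,u-k:u+k]);o+=[float(np.median(D)),D.mean().round(1)]
    print(n,o)
E
```

```text
[0.29450486 0.41285511 0.44866497] [-0.06582739 -0.05323118 -0.40718691]
flask 0.09 exp [220.8 226.5 232.2] from 212 [89, 86, 80, 80, 85, 88, 90, 91, 91, 78, 69, 71, 75, 76, 76, 76, 76, 73, 70, 78, 113, 134, 119, 81, 49, 75, 91, 95, 94]
flask 0.13 exp [220.4 226.2 232. ] from 212 [163, 138, 107, 93, 91, 91, 91, 91, 83, 71, 71, 72, 75, 76, 76, 75, 76, 73, 70, 72, 87, 99, 94, 71, 49, 75, 92, 93, 92]
flask 0.165 exp [220.1 225.9 231.8] from 211 [77, 100, 120, 126, 127, 131, 136, 147, 151, 135, 143, 175, 188, 174, 160, 150, 127, 110, 102, 91, 83, 88, 95, 93, 67, 50, 78, 94, 95]
can 0.09 exp [203.5 208.7 214. ] from 194 [115, 89, 90, 92, 96, 105, 100, 82, 72, 72, 72, 72, 73, 79, 81, 80, 80, 80, 81, 78, 79, 79, 79, 74, 72, 81, 91, 88, 77]
can 0.13 exp [202.8 208.1 213.5] from 194 [91, 93, 92, 94, 95, 93, 85, 73, 71, 75, 86, 116, 153, 170, 173, 170, 162, 148, 135, 123, 107, 93, 83, 85, 89, 91, 85, 74, 69]
jar 0.085 exp [180.4 188.5 196.5] from 174 [91, 92, 95, 93, 91, 89, 85, 89, 99, 106, 109, 111, 112, 113, 111, 107, 110, 120, 122, 112, 95, 80, 72, 81, 113, 144, 138, 102, 78]
jar 0.125 exp [179.3 187.5 195.7] from 173 [94, 93, 91, 93, 92, 91, 99, 140, 183, 201, 205, 204, 204, 204, 203, 205, 204, 204, 203, 191, 159, 115, 89, 90, 92, 96, 105, 100, 82]
beaker [1.0, np.float64(0.9), 1.0, np.float64(0.9)]
reag [1.0, np.float64(1.0), 1.0, np.float64(1.2)]
carton [1.0, np.float64(0.9), 1.0, np.float64(1.1)]
cyl [1.0, np.float64(0.9), 1.0, np.float64(1.0)]
wash [1.0, np.float64(0.9), 2.0, np.float64(13.1)]
mug [1.0, np.float64(1.3), 1.0, np.float64(2.8)]
```

```bash
python3 -c "
from plant import robot;print(robot.close_job())"
```

```text
the job is handed in; nothing more can be done
None
```

I opened the gate by the thumb lever, loaded all three parts and handed the job in at about 34 s. No verdict is reported on hand-in.

- **Gate:** it is open about 1.5 rad, and the panel was in the same place in the last top picture.
- **Loading:** the flask is in the hinge pocket, the canister in the middle pocket after being set down and regripped, and the white jar in the wide pocket.
- **Final position checks:**
  - The jar is within about 2 mm of its pocket centre.
  - The canister may sit up to about 4 mm towards the panel.
  - The flask's edges in the side view match the expected place at two heights, so it stands upright.
  - Each part was lowered to within about 2 mm of the pocket floor before release. I judged that from the tool pose, not from a direct measurement.
- **Other things on the bench:** the before and after pictures show none of the six moved. The wash bottle differed in the side view only, which I put down to the open gate now covering part of it there.

**Limits and disagreements:**
- The flask was gripped about 14 mm off its axis, because its top is hardly visible from above. I allowed for that when placing it.
- The viewer's limit of 12 pictures ran out before the jar pick. The checks from there on are pixel measurements rather than viewed pictures.
- The flask's top edge was unclear in the last pictures.

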